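Deburr bored sleeves on the slide carrier and send them to inspection

TASK

Bring the carrier back into the work station's detent, and stand every sleeve and ring that is on the bench upright in one of its nests. While each red-marked sleeve stands in its nest at the work station, run the sprung deburring blade with light steady pressure right round its top bore edge, clockwise seen from above, from the red mark all the way round back to the mark - the brass sleeve before the steel one, and never touching the blue-banded master ring with the tool. Finish with the tool hung back in its stand and the loaded carrier pushed along the rail into the next station's detent, leaving the other things on the bench alone.

Things in the scene. Friction and masses are not known exactly. Their poses are not given: they have to be found in the camera images.
- brass_sleeve_mid (a point): Centre (half-way up) of the brass-coloured sleeve, a loose plain tube, outside diameter 50, bore 34, 50 tall, 0.45 kg, open at both ends, standing on end. Its z axis points up the bore; its x axis points to the red mark (a stripe across the top rim and down the outside). The top bore edge is 25 above this point at radius 17. May be absent.
- steel_sleeve_mid (a point): Centre of the bright steel sleeve: same sizes, axes and red mark as the brass one. May be absent.
- master_ring_mid (a point): Centre of the dark master ring with a blue band and blue ring on its rim: same sizes and mass as the sleeves, no red mark; it is loaded but must not be touched by the tool. May be absent.
- tool_grip (a point): Centre of the orange handle of the loose deburring tool (0.19 kg): handle square, 26 x 26 in section, 80 long, sides along this point's x and y axes, z up. It hangs in its stand by a black collar 48 in diameter and 6 thick whose underside is 46 below this point; below the collar a 18-diameter barrel 40 long, then the blade. With the blade sprung out its tip is 125 below this point, on the axis.
- blade_tip (a point): Tip of the blade, on the tool's axis: a steel cone pointing down, radius 1 at the tip and widening to radius 10 at 5 above the tip (flank 30 degrees from level). With the axis 12 off the bore's centre, the cone's flank rests on the 17-radius bore edge with the tip 2 below the rim. The blade slides up into the barrel against a spring.
- blade (a joint): Retraction of the blade into the tool, m: 0 when out (preload 0.3 N), up to 0.014; spring 150 N/m, so 0.007 means about 1.4 N of contact. Bottoming it out presses hard; much over 2 N can tilt a sleeve.
- stand_hole (a point): Centre of the 31-diameter hole in the top plate of the fixed tool stand (90 x 90, with two side walls below), at the plate's top face, 107 above the bench. The tool's collar rests flat on this face, the barrel through the hole.
- rail_mid (a point): Centre of the fixed rail slide (120 wide, 560 long), on the bench level; its y axis is the direction in which the carrier travels from the work station to the next station, z up.
- carrier (a joint): Position of the carrier along the rail's y axis, m: 0 is the work station (yellow mark); 0.150 is the next station, inspection (green mark); stops at -0.01 and 0.185; it starts somewhere between the two stations. A spring detent holds it at each of the two stations: about 6 N to leave or enter, about 1 N of friction between; within about 5 mm of a station the detent draws it in.
- nest0 (a point): Floor centre of the carrier's nest next to the black post. Each nest is four dark corner blocks 7 high, standing 27 from its centre, for a 50-diameter sleeve; its floor is the carrier's top, 36 above the bench. The aluminium carrier plate is 90 wide across the rail. Axes as the rail.
- nest1 (a point): Floor centre of the middle nest, 72 further along y. Any part may go in any nest.
- nest2 (a point): Floor centre of the last nest, 72 further along y.
- post_grip (a point): Point on the axis of the carrier's upright black post, 16 in diameter, 85 tall above the carrier top; this point is 14 below its top and 73 from nest0 centre on the side away from the nests. The carrier can be moved by it.
- cleaner: White bottle with a blue cap, diameter 56, 130 tall; origin at the centre of its underside. Bystander.
- gauge_case: Wooden gauge case 70 x 120 x 30; origin at the centre of its underside. Bystander.
- brush: Bench brush lying on the bench. Bystander.
- brass_sleeve: The brass sleeve as a body, origin at the centre of its underside.
- steel_sleeve: The steel sleeve as a body, origin at the centre of its underside.
- master_ring: The master ring as a body, origin at the centre of its underside.
- deburrer: The deburring tool as a body, origin at the centre of its collar's underside.
Not all that is in view belongs to the job. What is shaped like the master_ring but green is not meant. What is shaped like the part that bears stand_hole but brown is not meant.

How it is judged:
On the way, in this order (a step that is already met when the one before it is completed fails the run):
1. the blade bears on the top bore edge of the brass sleeve at its red mark (clockwise from above), the sleeve standing in a nest at the work station (contact force between deburrer and brass_sleeve above 0.3 N and x of blade_tip in the frame of brass_sleeve_mid between 0.0065 and 0.0165 m and y of blade_tip in the frame of brass_sleeve_mid between -0.006 and 0.006 m and z of blade_tip in the frame of brass_sleeve_mid above 0.012 m and ((horizontal distance between brass_sleeve_mid and nest0 below 0.007 m and y of brass_sleeve_mid in the frame of rail_mid between -0.156 and -0.138 m) or (horizontal distance between brass_sleeve_mid and nest1 below 0.007 m and y of brass_sleeve_mid in the frame of rail_mid between -0.084 and -0.066 m) or (horizontal distance between brass_sleeve_mid and nest2 below 0.007 m and y of brass_sleeve_mid in the frame of rail_mid between -0.012 and 0.006 m))), for 0.05 s.
2. the blade bears on the top bore edge of the brass sleeve a quarter of the way round (clockwise from above), the sleeve standing in a nest at the work station (contact force between deburrer and brass_sleeve above 0.3 N and y of blade_tip in the frame of brass_sleeve_mid between -0.0165 and -0.0065 m and x of blade_tip in the frame of brass_sleeve_mid between -0.006 and 0.006 m and z of blade_tip in the frame of brass_sleeve_mid above 0.012 m and ((horizontal distance between brass_sleeve_mid and nest0 below 0.007 m and y of brass_sleeve_mid in the frame of rail_mid between -0.156 and -0.138 m) or (horizontal distance between brass_sleeve_mid and nest1 below 0.007 m and y of brass_sleeve_mid in the frame of rail_mid between -0.084 and -0.066 m) or (horizontal distance between brass_sleeve_mid and nest2 below 0.007 m and y of brass_sleeve_mid in the frame of rail_mid between -0.012 and 0.006 m))), for 0.05 s.
3. the blade bears on the top bore edge of the brass sleeve half way round (clockwise from above), the sleeve standing in a nest at the work station (contact force between deburrer and brass_sleeve above 0.3 N and x of blade_tip in the frame of brass_sleeve_mid between -0.0165 and -0.0065 m and y of blade_tip in the frame of brass_sleeve_mid between -0.006 and 0.006 m and z of blade_tip in the frame of brass_sleeve_mid above 0.012 m and ((horizontal distance between brass_sleeve_mid and nest0 below 0.007 m and y of brass_sleeve_mid in the frame of rail_mid between -0.156 and -0.138 m) or (horizontal distance between brass_sleeve_mid and nest1 below 0.007 m and y of brass_sleeve_mid in the frame of rail_mid between -0.084 and -0.066 m) or (horizontal distance between brass_sleeve_mid and nest2 below 0.007 m and y of brass_sleeve_mid in the frame of rail_mid between -0.012 and 0.006 m))), for 0.05 s.
4. the blade bears on the top bore edge of the brass sleeve three quarters of the way round (clockwise from above), the sleeve standing in a nest at the work station (contact force between deburrer and brass_sleeve above 0.3 N and y of blade_tip in the frame of brass_sleeve_mid between 0.0065 and 0.0165 m and x of blade_tip in the frame of brass_sleeve_mid between -0.006 and 0.006 m and z of blade_tip in the frame of brass_sleeve_mid above 0.012 m and ((horizontal distance between brass_sleeve_mid and nest0 below 0.007 m and y of brass_sleeve_mid in the frame of rail_mid between -0.156 and -0.138 m) or (horizontal distance between brass_sleeve_mid and nest1 below 0.007 m and y of brass_sleeve_mid in the frame of rail_mid between -0.084 and -0.066 m) or (horizontal distance between brass_sleeve_mid and nest2 below 0.007 m and y of brass_sleeve_mid in the frame of rail_mid between -0.012 and 0.006 m))), for 0.05 s.
5. the blade bears on the top bore edge of the brass sleeve back at the red mark (clockwise from above), the sleeve standing in a nest at the work station (all of step 1), for 0.05 s.
6. the blade bears on the top bore edge of the steel sleeve at its red mark (clockwise from above), the sleeve standing in a nest at the work station (contact force between deburrer and steel_sleeve above 0.3 N and x of blade_tip in the frame of steel_sleeve_mid between 0.0065 and 0.0165 m and y of blade_tip in the frame of steel_sleeve_mid between -0.006 and 0.006 m and z of blade_tip in the frame of steel_sleeve_mid above 0.012 m and ((horizontal distance between steel_sleeve_mid and nest0 below 0.007 m and y of steel_sleeve_mid in the frame of rail_mid between -0.156 and -0.138 m) or (horizontal distance between steel_sleeve_mid and nest1 below 0.007 m and y of steel_sleeve_mid in the frame of rail_mid between -0.084 and -0.066 m) or (horizontal distance between steel_sleeve_mid and nest2 below 0.007 m and y of steel_sleeve_mid in the frame of rail_mid between -0.012 and 0.006 m))), for 0.05 s.
7. the blade bears on the top bore edge of the steel sleeve a quarter of the way round (clockwise from above), the sleeve standing in a nest at the work station (contact force between deburrer and steel_sleeve above 0.3 N and y of blade_tip in the frame of steel_sleeve_mid between -0.0165 and -0.0065 m and x of blade_tip in the frame of steel_sleeve_mid between -0.006 and 0.006 m and z of blade_tip in the frame of steel_sleeve_mid above 0.012 m and ((horizontal distance between steel_sleeve_mid and nest0 below 0.007 m and y of steel_sleeve_mid in the frame of rail_mid between -0.156 and -0.138 m) or (horizontal distance between steel_sleeve_mid and nest1 below 0.007 m and y of steel_sleeve_mid in the frame of rail_mid between -0.084 and -0.066 m) or (horizontal distance between steel_sleeve_mid and nest2 below 0.007 m and y of steel_sleeve_mid in the frame of rail_mid between -0.012 and 0.006 m))), for 0.05 s.
8. the blade bears on the top bore edge of the steel sleeve half way round (clockwise from above), the sleeve standing in a nest at the work station (contact force between deburrer and steel_sleeve above 0.3 N and x of blade_tip in the frame of steel_sleeve_mid between -0.0165 and -0.0065 m and y of blade_tip in the frame of steel_sleeve_mid between -0.006 and 0.006 m and z of blade_tip in the frame of steel_sleeve_mid above 0.012 m and ((horizontal distance between steel_sleeve_mid and nest0 below 0.007 m and y of steel_sleeve_mid in the frame of rail_mid between -0.156 and -0.138 m) or (horizontal distance between steel_sleeve_mid and nest1 below 0.007 m and y of steel_sleeve_mid in the frame of rail_mid between -0.084 and -0.066 m) or (horizontal distance between steel_sleeve_mid and nest2 below 0.007 m and y of steel_sleeve_mid in the frame of rail_mid between -0.012 and 0.006 m))), for 0.05 s.
9. the blade bears on the top bore edge of the steel sleeve three quarters of the way round (clockwise from above), the sleeve standing in a nest at the work station (contact force between deburrer and steel_sleeve above 0.3 N and y of blade_tip in the frame of steel_sleeve_mid between 0.0065 and 0.0165 m and x of blade_tip in the frame of steel_sleeve_mid between -0.006 and 0.006 m and z of blade_tip in the frame of steel_sleeve_mid above 0.012 m and ((horizontal distance between steel_sleeve_mid and nest0 below 0.007 m and y of steel_sleeve_mid in the frame of rail_mid between -0.156 and -0.138 m) or (horizontal distance between steel_sleeve_mid and nest1 below 0.007 m and y of steel_sleeve_mid in the frame of rail_mid between -0.084 and -0.066 m) or (horizontal distance between steel_sleeve_mid and nest2 below 0.007 m and y of steel_sleeve_mid in the frame of rail_mid between -0.012 and 0.006 m))), for 0.05 s.
10. the blade bears on the top bore edge of the steel sleeve back at the red mark (clockwise from above), the sleeve standing in a nest at the work station (all of step 6), for 0.05 s.
At the end, for the whole second after the job is handed in: Every sleeve and ring present stands upright and at rest in a nest (within 7 mm of its centre), the carrier is within 4 mm of the inspection station, and the deburring tool hangs at rest in its stand (within 10 mm of the hole's centre, collar down on the plate, upright) (value of joint carrier between 0.146 and 0.154 m and ((horizontal distance between brass_sleeve_mid and nest0 below 0.007 m and z of brass_sleeve_mid in the frame of nest0 between 0.021 and 0.029 m) or (horizontal distance between brass_sleeve_mid and nest1 below 0.007 m and z of brass_sleeve_mid in the frame of nest1 between 0.021 and 0.029 m) or (horizontal distance between brass_sleeve_mid and nest2 below 0.007 m and z of brass_sleeve_mid in the frame of nest2 between 0.021 and 0.029 m)) and angle between each of brass_sleeve_mid, steel_sleeve_mid, master_ring_mid, tool_grip's own z axis and vertical below 0.1 rad and linear speed of each of brass_sleeve, steel_sleeve, master_ring, deburrer below 0.02 m/s and ((horizontal distance between steel_sleeve_mid and nest0 below 0.007 m and z of steel_sleeve_mid in the frame of nest0 between 0.021 and 0.029 m) or (horizontal distance between steel_sleeve_mid and nest1 below 0.007 m and z of steel_sleeve_mid in the frame of nest1 between 0.021 and 0.029 m) or (horizontal distance between steel_sleeve_mid and nest2 below 0.007 m and z of steel_sleeve_mid in the frame of nest2 between 0.021 and 0.029 m)) and ((horizontal distance between master_ring_mid and nest0 below 0.007 m and z of master_ring_mid in the frame of nest0 between 0.021 and 0.029 m) or (horizontal distance between master_ring_mid and nest1 below 0.007 m and z of master_ring_mid in the frame of nest1 between 0.021 and 0.029 m) or (horizontal distance between master_ring_mid and nest2 below 0.007 m and z of master_ring_mid in the frame of nest2 between 0.021 and 0.029 m)) and horizontal distance between deburrer and stand_hole below 0.01 m and z of deburrer in the frame of stand_hole between -0.004 and 0.004 m); the robot touches nothing.
It fails at once if the master ring is touched by the deburring tool (contact force between deburrer and master_ring above 0.3 N).
It fails at once if the tool is pressed on a sleeve with more than 15 N (contact force between deburrer and brass_sleeve above 15 N or contact force between deburrer and steel_sleeve above 15 N).
It fails at once if a bystander (bottle, gauge case, brush) is moved by more than 30 mm (distance of any of cleaner, gauge_case, brush from where it was at the start of the episode above 0.03 m).
Of brass_sleeve, steel_sleeve, master_ring only 2 to 3 are there at a start; the rules pass over those that are not, and their reading is None.
At some moment in a run one of brass_sleeve, steel_sleeve, master_ring may be knocked a few centimetres aside while the robot is not near it.
It also fails if it takes over 210 s, if anything falls off the work surface, if the arm or the gripper's body presses on something with over 40 N, if the wrist force passes 120 N, or if a joint passes its speed limit or range.

ROBOT

A 6-joint arm with a two-finger parallel gripper is mounted at the origin on the work surface. World frame = base frame: x ahead of the robot, y to its left, z up, the work surface at z = 0. Lengths are in m, angles in rad, forces in N, time in s.
With the tool pointing down it reaches from about 0.35 to 0.875 m from the base axis. Payload 15.5 kg.
Tool frame: the origin (TCP) lies on the centre line of the jaws, within the pads' length; the fingertips stand 22 mm ahead of it and the grasp point (between the pads) lies 3 mm ahead of it; z points along the fingers, y is the line along which they close (so a half turn about z gives the same grasp; the last joint's range is limited). The gripper opens to 85 mm and grips with 20 to 120 N. Pads are 22 mm wide; open, the fingers measure 114 mm over their backs; the gripper's body (76 mm by 85 mm) begins 54 mm behind the grasp point. The pads swing forward as they close: fully open they stand 13 mm farther back than shut.
Start: joints at [-1.329, 0.494, 1.345, -0, 1.302, -0.096], TCP at [0.207, -0.59, 0.253] pointing down, gripper open.
Joint ranges: [-2.91, 2.91], [-0.82, 2.16], [0.22, 2.67], [-1.22, 4.37], [0.12, 2.79], [-3.08, 3.08]. Speed limits (rad/s): [1.89, 1.89, 2.57, 3.01, 3.01, 3.01].

INTERFACE

Orientations are given as a unit quaternion [w, x, y, z].
In Python, from bench import * gives the robot as it stands. The module is installed in compiled form; this text tells all that it offers.
- The arm moves only by the tool drive_tool, never from a script. Its argument "series" is a list of rows, each a list of 7 numbers: the closure, from -1 (fully open) to 1 (shut), then the shift along the tool's x, y, z in m, then the turn, a rotation vector about the tool's x, y, z in degrees. A call has 1 to 12 rows; each row is the pose to reach, as a shift and turn from the pose commanded when the call began, along the tool's axes at that moment; what a row does not reach only later rows make up. A row lasts 1/10 s, in which the tool goes at most 50 mm and 8.59 degrees, less where a joint would pass 70% of its speed; a pose out of reach is approached as far as the arm can. A call with a gripper value outside its range is refused whole. The fingers move at their own pace and stop on an object; the grip force is fixed at half the most. Time passes only in rows, so rows that repeat a pose let the fingers close. It gives the time, the measured TCP pose, the force, the opening and the grip force at its end, in the units of the state.
- sense(): the state, without advancing time (a new reading comes with each control period).
- snapshot(name): name is "side" or "top" or "wrist"; returns (picture, depth): 400x640x3 uint8, red, green, blue; 400x640 float32, m along the optical axis (not along the pixel's ray), 0 where there is no reading.
- get_calibration(name): a dict with "fx", "fy", "cx", "cy" (pixels), "R" (3x3) and "t" (3): a world point X has camera coordinates R X + t. Camera axes: x right, y down, z forward; pixel columns grow to the right and rows downward; lengths in m; the calibration is good to about 2 mm. A picture is of the moment at which its call begins: read the wrist's pose just before it. get_calibration takes no time and is no camera call; for the wrist camera it gives the pose at the moment of the call.
- finish_job(): hands the job in; it is judged then, once.
The state is a dict: "time_s": time; "joint_pos": joint angles; "joint_vel": joint speeds; "joint_efforts": joint torques, N m; "eef_pos": TCP position; "orientation": TCP orientation; "wrist_force": force on the tool from outside, world axes, zero at the start; "moment": the same for the moment, N m; "width": opening from 0.0 (shut) to 1.0 (fully open); "finger_force": force on a finger pad.
Only numpy, scipy, OpenCV 4.12 (cv2) and the standard library are available. Lean on these libraries where they do the work, as an engineer would, in place of code of your own. Each camera call takes 0.05 s, during which the arm holds its last target. There are 200 camera calls.

## Working session

There is one attempt and no reset: what is moved stays moved. The work goes in short steps, Python scripts to look and compute and a tool call to move; the robot and the scene stay as the last step left them, time stands still between calls to the robot, and variables do not carry over. Pictures are saved under pics/ and viewed, at most 14 in all, crops included, and the job is handed in when it is done.

Besides the shell and the picture viewer there is one more tool, called after "Emit:" by a JSON object that holds its "api" and its "payload", one argument or row to a line. drive_tool: Moves the arm, as the interface text tells. Its arguments: {"type":"object","properties":{"series":{"type":"array"}},"required":["series"]}

```bash
mkdir -p pics; cat > h.py <<'E'
from bench import *
import numpy as np, cv2
from scipy.spatial.transform import Rotation as Ro
def snap(n):
    c=get_calibration(n); p,d=snapshot(n); return p,d,c
def save(p,f): cv2.imwrite('pics/'+f,cv2.cvtColor(np.ascontiguousarray(p),cv2.COLOR_RGB2BGR))
def world(d,c):
    v,u=np.mgrid[:d.shape[0],:d.shape[1]]
    P=np.stack([(u-c['cx'])/c['fx']*d,(v-c['cy'])/c['fy']*d,d],-1)
    return (P-np.array(c['t']))@np.array(c['R'])
def tcp():
    s=sense(); q=s['orientation']; return np.array(s['eef_pos']),Ro.from_quat([q[1],q[2],q[3],q[0]]),s
E
python3 - <<'E'
from h import *
p,R,s=tcp(); print(p.round(4),R.as_matrix().round(3),s['time_s'],s['width'])
for n in('side','top'):
    im,d,c=snap(n); save(im,n+'0.png'); np.savez(n+'0.npz',im=im,d=d,R=c['R'],t=c['t']); print(n,{k:np.round(v,3).tolist() for k,v in c.items()})
E
```

```text
[ 0.2071 -0.5893  0.2527] [[ 0.944  0.331 -0.   ]
 [ 0.331 -0.943  0.001]
 [ 0.    -0.001 -1.   ]] 0.0 0.9975670344324555
side {'fx': 402.878, 'fy': 402.878, 'cx': 320.886, 'cy': 197.031, 'R': [[-0.71, -0.704, -0.018], [-0.509, 0.53, -0.678], [0.487, -0.473, -0.735]], 't': [0.375, 0.359, 1.057]}
top {'fx': 474.372, 'fy': 474.372, 'cx': 321.523, 'cy': 198.567, 'R': [[0.009, -1.0, -0.012], [-0.98, -0.006, -0.199], [0.199, 0.013, -0.98]], 't': [0.009, 0.569, 1.292]}
```

View pics/top0.png

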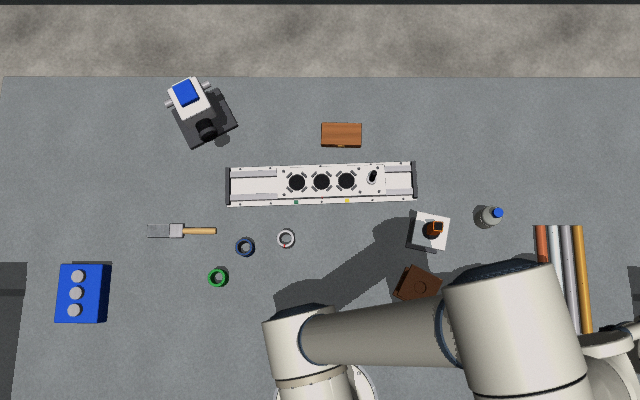

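View pics/side0.png

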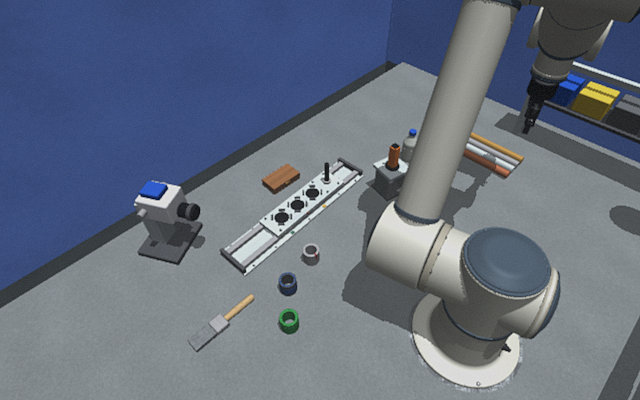

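The top view shows the rail with the carrier between stations (nests at columns 297, 321 and 346, post at (372,177)). The steel sleeve is at (286,239), the master ring at (245,246), the green decoy at (218,277), the tool in the white stand at (433,228), and the brown decoy stand at (418,283). No brass sleeve is visible in either view, so it may be absent or hidden by the arm.

```bash
python3 - <<'E'
from h import *
for n in('top','side'):
    z=np.load(n+'0.npz'); c=get_calibration(n); W=world(z['d'],c); im=cv2.cvtColor(z['im'],cv2.COLOR_RGB2HSV)
    def rep(name,u0,u1,v0,v1,m):
        M=np.zeros(W.shape[:2],bool);M[v0:v1,u0:u1]=1;M&=m&(z['d']>0)
        P=W[M]; 
        if len(P)<4: print(n,name,len(P));return
        (a,b),r=cv2.minEnclosingCircle(P[:,:2].astype(np.float32)); print(n,name,len(P),'mean',P.mean(0).round(3),'circ',round(a,3),round(b,3),round(r,3),'zmax',P[:,2].max().round(3))
        return P
    Z=W[...,2]; bench=np.median(Z[(z['d']>0)&(abs(Z)<.01)]);print('bench',bench)
    if n=='top':
        rep('steel',270,302,225,255,(Z>.042)&(Z<.06)); rep('master',232,260,232,260,(Z>.042)&(Z<.06))
        rep('plate',400,460,205,260,(Z>.098)&(Z<.112)); rep('handle',410,460,205,260,Z>.15)
        P=rep('rail',215,425,150,215,(Z>.008)); r=cv2.minAreaRect(P[:,:2].astype(np.float32));print(r)
        rep('post',355,390,160,195,Z>.10)
        P=rep('carr',220,420,155,212,(Z>.032)&(Z<.040)); print(cv2.minAreaRect(P[:,:2].astype(np.float32)))
    else:
        rep('steel',298,325,238,268,(Z>.042)&(Z<.06)); rep('master',275,302,268,298,(Z>.042)&(Z<.06))
        rep('handle',380,406,138,172,Z>.14); rep('post',318,335,158,186,Z>.10);rep('plate',365,412,150,200,(Z>.098)&(Z<.112))
        rep('case',255,305,160,195,Z>.02)
E
```

```text
bench 0.0017444621681682079
top steel 139 mean [0.456 0.115 0.051] circ 0.456 0.115 0.025 zmax 0.06
top master 142 mean [0.432 0.231 0.051] circ 0.432 0.231 0.026 zmax 0.058
top plate 766 mean [ 0.471 -0.278  0.108] circ 0.473 -0.28 0.063 zmax 0.112
top handle 160 mean [ 0.471 -0.277  0.188] circ 0.473 -0.281 0.017 zmax 0.204
top rail 6989 mean [0.62  0.011 0.028] circ 0.639 0.014 0.313 zmax 0.128
((0.6241073608398438, 0.017714381217956543), (0.6112514138221741, 0.2094486951828003), 89.49749755859375)
top post 37 mean [ 0.629 -0.129  0.119] circ 0.63 -0.129 0.009 zmax 0.128
top carr 2376 mean [ 0.624 -0.007  0.037] circ 0.622 0.018 0.283 zmax 0.04
((0.6220056414604187, 0.017359644174575806), (0.10834044218063354, 0.5584462285041809), 2.592973470687866)
bench -0.0006251499974217844
side steel 134 mean [0.454 0.118 0.048] circ 0.455 0.117 0.026 zmax 0.055
side master 148 mean [0.429 0.233 0.048] circ 0.43 0.232 0.025 zmax 0.054
side handle 175 mean [ 0.468 -0.274  0.173] circ 0.47 -0.277 0.017 zmax 0.2
side post 33 mean [ 0.627 -0.126  0.113] circ 0.628 -0.126 0.009 zmax 0.121
side plate 402 mean [ 0.467 -0.268  0.106] circ 0.472 -0.273 0.058 zmax 0.112
side case 579 mean [ 0.757 -0.037  0.029] circ 0.732 -0.037 0.093 zmax 0.044
```

```bash
cat >> h.py <<'E'
def plan(pos,yaw,quiet=False):
    """shift (tool axes, m) and turn (deg) to TCP pos, tool pointing down, tool y at heading yaw (deg, mod 180)"""
    p,R,s=tcp(); best=None
    for k in (0,180):
        a=np.radians(yaw+k); y=np.array([np.cos(a),np.sin(a),0]); z=np.array([0,0,-1.]); T=Ro.from_matrix(np.stack([np.cross(y,z),y,z],1))
        v=(R.inv()*T).as_rotvec(degrees=True)
        if best is None or np.linalg.norm(v)<np.linalg.norm(best): best=v
    sh=R.inv().apply(np.array(pos)-p)
    print('plan shift',sh.round(4),'turn',best.round(2),'j6',round(s['joint_pos'][5],2)); return sh,best
E
python3 -c "
from h import *
plan([.628,-.127,.35],2.6)"
```

```text
plan shift [ 0.5504 -0.2968 -0.0968] turn [-5.000e-02 -4.000e-02 -7.324e+01] j6 -0.1
```

Emit:
{"api": "drive_tool", "payload": {
  "series": [
    [-1,0,0,-0.097,0,0,0],
    [-1,0,0,-0.097,0,0,0],
    [-1,0.55,-0.297,-0.097,-0.05,-0.04,-73.24],
    [-1,0.55,-0.297,-0.097,-0.05,-0.04,-73.24],
    [-1,0.55,-0.297,-0.097,-0.05,-0.04,-73.24],
    [-1,0.55,-0.297,-0.097,-0.05,-0.04,-73.24],
    [-1,0.55,-0.297,-0.097,-0.05,-0.04,-73.24],
    [-1,0.55,-0.297,-0.097,-0.05,-0.04,-73.24],
    [-1,0.55,-0.297,-0.097,-0.05,-0.04,-73.24],
    [-1,0.55,-0.297,-0.097,-0.05,-0.04,-73.24],
    [-1,0.55,-0.297,-0.097,-0.05,-0.04,-73.24],
    [-1,0.55,-0.297,-0.097,-0.05,-0.04,-73.24]
  ]
}}

```text
time_s: 1.3
eef_pos: [0.5445, -0.2178, 0.3501]
orientation: [0.0, 0.69, 0.724, -0.0]
wrist_force: [1.1, -1.5, -0.3]
width: 0.998
finger_force: 0.0
```

Emit:
{"api": "drive_tool", "payload": {
  "series": [
    [-1,0,0,0,0,0,0],
    [-1,0,0,0,0,0,0]
  ]
}}

```text
time_s: 1.5
eef_pos: [0.5438, -0.2188, 0.3498]
orientation: [0.0, 0.69, 0.724, -0.0]
wrist_force: [-0.4, -0.1, -0.1]
width: 0.997
finger_force: 0.0
```

```bash
python3 - <<'E'
from h import *
plan([.628,-.127,.35],2.6)
a,_,_=snap('top'); w,d,c=snap('wrist'); save(np.vstack([a[60:330],w[:330]]),'m1.png')
np.savez('w1.npz',im=w,d=d); print({k:np.round(v,3).tolist() for k,v in c.items()})
W=world(d,c); 
Z=W[...,2]; hsv=cv2.cvtColor(w,cv2.COLOR_RGB2HSV)
M=(d>0)&(Z>.1)&(Z<.14); print('post',W[M].mean(0).round(4),M.sum())
E
```

```text
plan shift [ 0.0877  0.0884 -0.0003] turn [-0.04  0.04  0.12] j6 -0.53
{'fx': 294.785, 'fy': 294.785, 'cx': 323.165, 'cy': 201.126, 'R': [[0.999, 0.046, -0.001], [0.044, -0.944, 0.327], [0.014, -0.326, -0.945]], 't': [-0.532, -0.306, 0.393]}
post [ 0.4021 -0.2652  0.1095] 9109
```

View pics/m1.png

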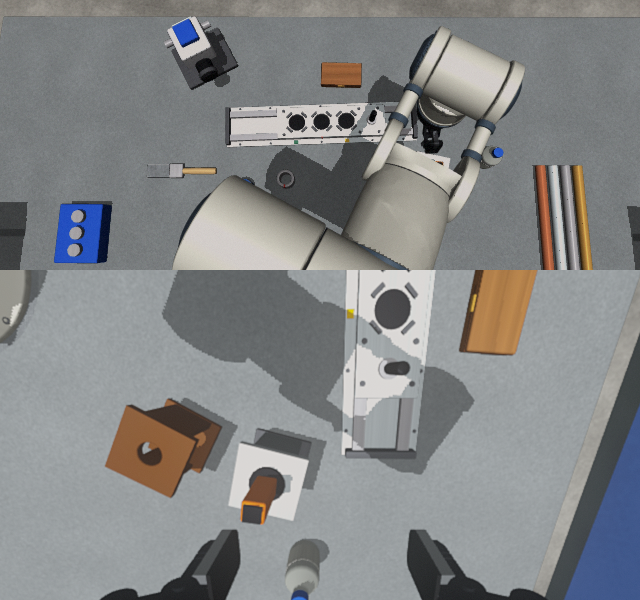

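The top and wrist views show the post in wrist at (397,98 of its crop), both stands, and the bottle. There is still no brass sleeve anywhere.

Emit:
{"api": "drive_tool", "payload": {
  "series": [
    [-1,0.088,0.088,0.08,0,0,0],
    [-1,0.088,0.088,0.08,0,0,0],
    [-1,0.088,0.088,0.08,0,0,0],
    [-1,0.088,0.088,0.08,0,0,0],
    [-1,0.088,0.088,0.08,0,0,0]
  ]
}}

```text
time_s: 2.1
eef_pos: [0.6269, -0.1287, 0.2696]
orientation: [-0.0, 0.691, 0.723, -0.001]
wrist_force: [0.7, 0.0, 0.5]
width: 1.0
finger_force: 0.0
```

```bash
python3 - <<'E'
from h import *
w,d,c=snap('wrist'); save(w,'w2.png'); W=world(d,c); Z=W[...,2]; print(tcp()[0].round(4))
dark=w.max(2)<80
M=(d>0)&(Z>.09)&(Z<.135)&dark&(abs(W[...,0]-.628)<.04)&(abs(W[...,1]+.128)<.04); print('post',W[M].mean(0).round(4),M.sum(),W[M].min(0),W[M].max(0))
T=M&(Z>.118);print(W[T].mean(0))
M=(d>0)&(Z>.01)&(Z<.06)&(abs(W[...,0]-.62)<.1)
P=W[M];r=cv2.minAreaRect(P[:,:2].astype(np.float32));print(r, np.median(P[:,0]))
E
```

```text
[ 0.6269 -0.1293  0.2705]
post [ 0.6289 -0.1265  0.1151] 244 [ 0.6222944  -0.13586814  0.09051459] [ 0.6353799  -0.1221953   0.12359477]
[ 0.62918317 -0.12818075  0.1215466 ]
((0.6069929003715515, -0.1987937092781067), (0.5208595395088196, 0.1738283783197403), 89.99681854248047) 0.624553446893451
```

View pics/w2.png

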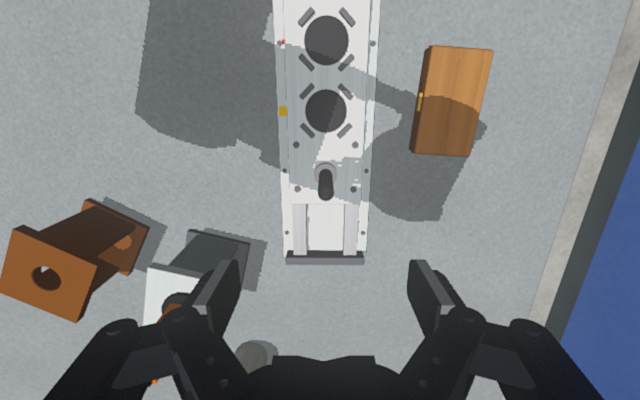

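Post top is at (0.629,-0.128,0.1215), at pixel (326,183) in the wrist view. I'll grip it now.

Emit:
{"api": "drive_tool", "payload": {
  "series": [
    [-1,0.001,0.002,0.05,0,0,0],
    [-1,0.001,0.002,0.1,0,0,0],
    [-1,0.001,0.002,0.14,0,0,0],
    [-1,0.001,0.002,0.16,0,0,0],
    [-1,0.001,0.002,0.16,0,0,0],
    [1,0.001,0.002,0.16,0,0,0],
    [1,0.001,0.002,0.16,0,0,0],
    [1,0.001,0.002,0.16,0,0,0],
    [1,0.001,0.002,0.16,0,0,0],
    [1,0.001,0.002,0.16,0,0,0]
  ]
}}

```text
time_s: 3.15
eef_pos: [0.629, -0.127, 0.1109]
orientation: [0.0, 0.691, 0.723, -0.001]
wrist_force: [-6.1, -0.2, 28.9]
width: 0.168
finger_force: 58.1
```

```bash
python3 - <<'E'
from h import *
print(tcp()[0].round(4),tcp()[2]['wrist_force'])
# rail direction from bench-level edge points in initial top view
z=np.load('top0.npz'); c=get_calibration('top'); W=world(z['d'],c); Z=W[...,2]
M=np.zeros(Z.shape,bool);M[150:215,240:400]=1;M&=(Z>.008)&(z['d']>0)
xs=[];ys=[]
for u in range(240,400,4):
    col=W[:,u][M[:,u]]; xs.append((col[:,0].min(),col[:,0].max())); ys.append(np.median(col[:,1]))
xs=np.array(xs)
for k in(0,1): print(np.polyfit(ys,xs[:,k],1),)
im=z['im'].astype(int); dark=(im.max(2)<45)
for u in (297,321,346):
    D=np.zeros(Z.shape,bool);D[168:196,u-12:u+12]=1
    n,l,st,ce=cv2.connectedComponentsWithStats((D&dark).astype(np.uint8)); k=1+st[1:,4].argmax(); 
    Xc=np.array([(ce[k][0]-c['cx'])/c['fx'],(ce[k][1]-c['cy'])/c['fy'],1]); R=np.array(c['R']);o=-R.T@c['t'];r=R.T@Xc;s=(.036-o[2])/r[2];print('nest',ce[k],(o+s*r).round(4),st[k])
E
```

```text
[ 0.629  -0.127   0.1109] [-6.07697596 -0.1587849  28.88751093]
[-0.03459994  0.56462743]
[-0.00720782  0.68801952]
nest [296.54054054 182.15675676] [0.6217 0.087  0.036 ] [289 175  16  15 185]
nest [321.11864407 181.42372881] [0.6243 0.0155 0.036 ] [314 175  15  14 177]
nest [346.03867403 180.40883978] [ 0.6278 -0.0571  0.036 ] [339 174  15  14 181]
```

Emit:
{"api": "drive_tool", "payload": {
  "series": [
    [1,0,0,-0.002,0,0,0],
    [1,-0.01,0,-0.002,0,0,0],
    [1,-0.02,0,-0.002,0,0,0],
    [1,-0.03,0,-0.002,0,0,0],
    [1,-0.04,0,-0.002,0,0,0],
    [1,-0.05,0,-0.002,0,0,0],
    [1,-0.06,0,-0.002,0,0,0],
    [1,-0.07,0,-0.002,0,0,0],
    [1,-0.075,0,-0.002,0,0,0],
    [1,-0.075,0,-0.002,0,0,0]
  ]
}}

```text
time_s: 4.15
eef_pos: [0.632, -0.2028, 0.1115]
orientation: [-0.0, 0.691, 0.723, -0.001]
wrist_force: [-4.2, -1.5, -25.8]
width: 0.165
finger_force: 59.9
```

Emit:
{"api": "drive_tool", "payload": {
  "series": [
    [-1,0,0,0,0,0,0],
    [-1,0,0,0,0,0,0],
    [-1,0,0,0,0,0,0],
    [-1,0,0,-0.05,0,0,0],
    [-1,0,0,-0.1,0,0,0],
    [-1,0,0,-0.15,0,0,0],
    [-1,0.05,0,-0.15,0,0,0],
    [-1,0.1,0,-0.15,0,0,0],
    [-1,0.1,0,-0.15,0,0,0]
  ]
}}

```text
time_s: 5.05
eef_pos: [0.6283, -0.0967, 0.2638]
orientation: [0.001, 0.689, 0.724, 0.001]
wrist_force: [0.6, -0.5, -1.0]
width: 1.003
finger_force: 0.0
```

```bash
python3 - <<'E'
from h import *
z=np.load('top0.npz'); 
w,d,c=snap('wrist'); a,ad,ac=snap('top'); s_,_,_=snap('side'); save(w,'w3.png'); save(a,'t3.png'); save(s_,'s3.png'); print(tcp()[0].round(4))
W=world(d,c)
T=(d>0)&(W[...,2]>.113)&(W[...,2]<.13)&(w.max(2)<80)&(abs(W[...,0]-.63)<.05)&(W[...,1]>-.25)&(W[...,1]<-.1);print('post',W[T].mean(0),T.sum())
E
```

```text
[ 0.6288 -0.1018  0.263 ]
post [ 0.632005   -0.20238487  0.12012595] 161
```

View pics/w3.png

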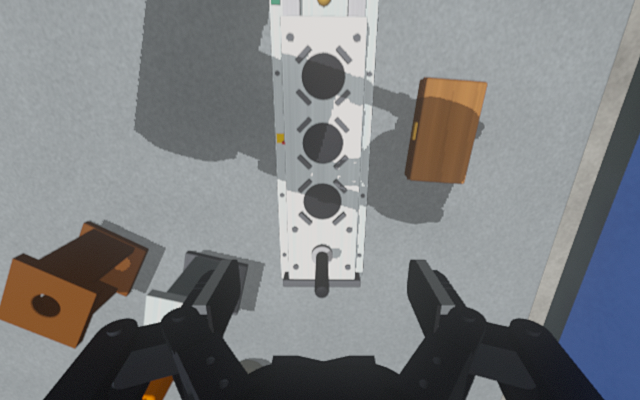

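```bash
cat >> h.py <<'E'
def ray(c,u,v,z):
    R=np.array(c['R']);o=-R.T@np.array(c['t']);r=R.T@np.array([(u-c['cx'])/c['fx'],(v-c['cy'])/c['fy'],1]);return o+(z-o[2])/r[2]*r
E
python3 - <<'E'
from h import *
im=cv2.imread('pics/w3.png'); c=get_calibration('wrist')
hsv=cv2.cvtColor(im,cv2.COLOR_BGR2HSV)
def blob(M,box):
    D=np.zeros(M.shape,bool);D[box[2]:box[3],box[0]:box[1]]=1
    n,l,st,ce=cv2.connectedComponentsWithStats((D&M).astype(np.uint8)); k=1+st[1:,4].argmax(); return ce[k],st[k,4]
e=np.array([-.0424,.9991]);
y,n=blob((hsv[...,1]>150)&(hsv[...,0]>18)&(hsv[...,0]<32),(270,295,120,150)); Y=ray(c,*y,.03);print('yellow',y,n,Y.round(4))
M=np.max(im,2)<75
for b in ((298,350,50,103),(300,348,120,168),(300,345,180,222)):
    q,n=blob(M,b); N=ray(c,*q,.036); print('nest',q,n,N.round(4),'along rail vs yellow',(N-Y)[:2]@e)
t=cv2.imread('pics/t3.png'); c=get_calibration('top');h=cv2.cvtColor(t,cv2.COLOR_BGR2HSV)
y,n=blob((h[...,1]>130)&(h[...,0]>18)&(h[...,0]<32),(335,355,190,210)); Y=ray(c,*y,.03);print('T yellow',y,n,Y.round(4))
M=np.max(t,2)<60
for b in ((310,334,170,195),(334,359,170,195),(359,382,168,193)):
    q,n=blob(M,b); N=ray(c,*q,.036); print('Tnest',q,n,N.round(4),'along rail vs yellow',(N-Y)[:2]@e)
s=cv2.imread('pics/s3.png'); cv2.imwrite('pics/ts3.png',cv2.resize(np.vstack([t[60:360],s[60:360]]),(640,600)))
E
```

```text
yellow [279.90740741 137.37037037] 54 [ 0.5762 -0.0631  0.03  ]
nest [321.58167675  79.77268799] 1157 [0.6226 0.0019 0.036 ] along rail vs yellow 0.06298007551302459
nest [314.14237288 140.4559322 ] 590 [ 0.6169 -0.064   0.036 ] along rail vs yellow -0.0026596034388840194
nest [324.63834423 193.83224401] 459 [ 0.6323 -0.1288  0.036 ] along rail vs yellow -0.06799412821333245Traceback (most recent call last):
  File "<stdin>", line 13, in <module>
  File "<stdin>", line 6, in blob
ValueError: attempt to get argmax of an empty sequence
```

```bash
python3 - <<'E'
from h import *
w,d,c=snap('wrist'); t,td,tc=snap('top'); s,sd,sc=snap('side'); print(tcp()[0].round(4))
e=np.array([-.0424,.9991])
W=world(d,c)
save(np.vstack([t[60:360],s[60:360]]),'ts4.png'); save(w,'w4.png')
for nm,M,WW,dd in(('w',w,W,d),('t',t,world(td,tc),td)):
    h=cv2.cvtColor(M,cv2.COLOR_RGB2HSV)
    inb=(dd>0)&(WW[...,0]>.54)&(WW[...,0]<.7)&(abs(WW[...,1])<.3)&(WW[...,2]<.06)
    for n,lo,hi in(('yel',18,34),('grn',45,95)):
        m=inb&(h[...,1]>110)&(h[...,0]>lo)&(h[...,0]<hi); print(nm,n,m.sum(),np.median(WW[m],0).round(4) if m.any() else '')
    # carrier plate: z .03-.04, bright
    for b in((-.0),(-.07),(-.14)):
        m=inb&(M.max(2)<75)&(np.hypot(WW[...,0]-.627,WW[...,1]-b)<.04)&(WW[...,2]<.045)
        P=WW[m]; 
        if len(P)>10:
            (x,y),r=cv2.minEnclosingCircle(P[:,:2].astype(np.float32)); print(nm,'nest',len(P),P.mean(0).round(4),np.median(P[:,2]).round(4))
E
```

```text
[ 0.6285 -0.1029  0.2623]
w yel 63 [ 0.5724 -0.0602  0.0111]
w grn 0 
w nest 1099 [0.6217 0.0054 0.0376] 0.0376
w nest 678 [ 0.6176 -0.0583  0.0377] 0.0377
w nest 601 [ 0.6312 -0.1246  0.0377] 0.0377
t yel 3 [0.6201 0.0926 0.0183]
t grn 8 [0.5671 0.0892 0.0125]
t nest 23 [0.6301 0.0305 0.0387] 0.0389
```

View pics/ts4.png

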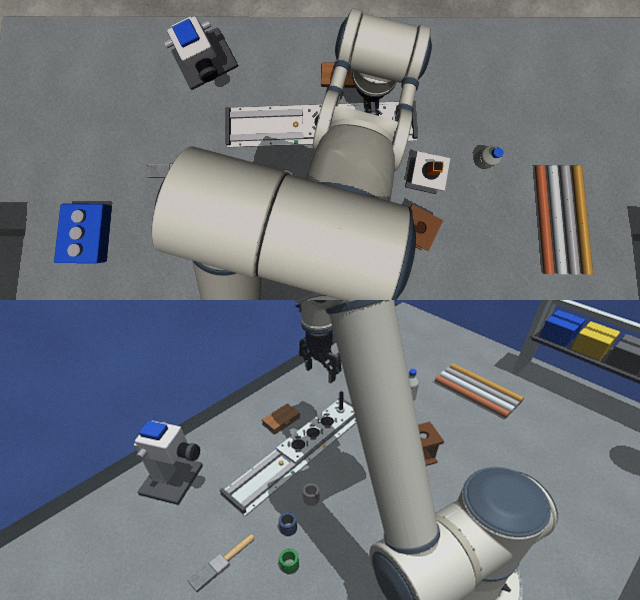

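Both stations' geometry agrees: the carrier is at work to within about 1 mm, with nest1 near (0.626,-0.0575). Between them, the views cover the whole bench and there is no brass sleeve. Steel is next.

```bash
python3 - <<'E'
from h import *
plan([.455,.116,.2],2.4)
E
```

```text
plan shift [ 0.2264 -0.1637  0.0619] turn [0.04 0.07 0.13] j6 -0.3
```

Emit:
{"api": "drive_tool", "payload": {
  "series": [
    [-1,0.226,-0.164,0.0,0,0,0],
    [-1,0.226,-0.164,0.0,0,0,0],
    [-1,0.226,-0.164,0.03,0,0,0],
    [-1,0.226,-0.164,0.062,0,0,0],
    [-1,0.226,-0.164,0.062,0,0,0],
    [-1,0.226,-0.164,0.062,0,0,0],
    [-1,0.226,-0.164,0.062,0,0,0],
    [-1,0.226,-0.164,0.062,0,0,0],
    [-1,0.226,-0.164,0.062,0,0,0],
    [-1,0.226,-0.164,0.062,0,0,0]
  ]
}}

```text
time_s: 6.35
eef_pos: [0.4553, 0.1156, 0.2003]
orientation: [0.001, 0.691, 0.722, 0.0]
wrist_force: [0.0, 0.1, 0.7]
width: 1.0
finger_force: 0.0
```

```bash
cat >> h.py <<'E'
def rimfit(d,c,zr,xy,rad=.05,tol=.006):
    """centre of a 25 mm radius rim near xy at height zr, and mark direction from red pixels"""
    from scipy.optimize import least_squares
    W=world(d,c); m=(d>0)&(abs(W[...,2]-zr)<tol)&(np.hypot(W[...,0]-xy[0],W[...,1]-xy[1])<rad)
    P=W[m]; r=lambda q:np.maximum(np.abs(np.hypot(P[:,0]-q[0],P[:,1]-q[1])-.021)-.004,0)
    f=least_squares(r,P[:,:2].mean(0),loss='soft_l1',f_scale=.002); return f.x,np.median(P[:,2]),len(P),W
def red(im,W,ctr,zr):
    h=cv2.cvtColor(im,cv2.COLOR_RGB2HSV); m=((h[...,0]<8)|(h[...,0]>172))&(h[...,1]>110)&(h[...,2]>50)&(np.hypot(W[...,0]-ctr[0],W[...,1]-ctr[1])<.032)&(W[...,2]>zr-.008)
    v=np.median(W[m],0) if m.any() else None; return m.sum(),v,(np.degrees(np.arctan2(v[1]-ctr[1],v[0]-ctr[0])) if m.any() else None)
E
python3 - <<'E'
from h import *
w,d,c=snap('wrist'); save(w,'w5.png'); np.savez('w5.npz',im=w,d=d); print(tcp()[0].round(4))
x,z,n,W=rimfit(d,c,.05,(.455,.116)); print(x.round(4),z,n,red(w,W,x,z))
plan([x[0],x[1],.04],2.4)
E
```

```text
[0.4551 0.1157 0.2002]
[0.4559 0.1156] 0.050782279687023466 1188 (np.int64(30), array([0.43430756, 0.11770632, 0.05189079]), np.float64(174.48368235568387))
plan shift [1.000e-04 6.000e-04 1.602e-01] turn [0.07 0.06 0.11] j6 0.08
```

View pics/w5.png

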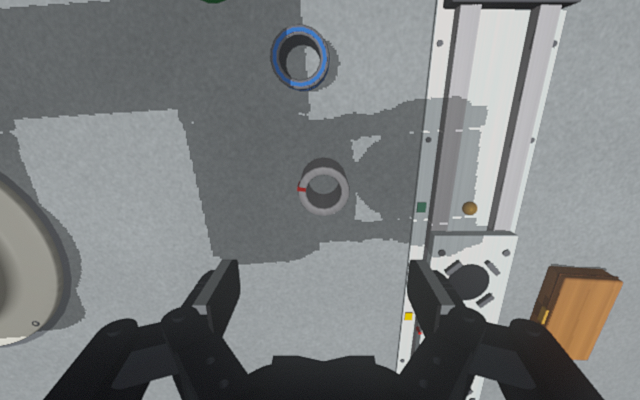

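The steel sleeve is under the gripper at (323,190), with its red mark on the robot side at (302,189), heading about 175°. The master ring is at (300,57).

Emit:
{"api": "drive_tool", "payload": {
  "series": [
    [-1,0,0.001,0.05,0,0,0],
    [-1,0,0.001,0.1,0,0,0],
    [-1,0,0.001,0.14,0,0,0],
    [-1,0,0.001,0.16,0,0,0],
    [-1,0,0.001,0.16,0,0,0],
    [1,0,0.001,0.16,0,0,0],
    [1,0,0.001,0.16,0,0,0],
    [1,0,0.001,0.16,0,0,0],
    [1,0,0.001,0.16,0,0,0]
  ]
}}

```text
time_s: 7.3
eef_pos: [0.4562, 0.1163, 0.0416]
orientation: [0.001, 0.691, 0.723, 0.001]
wrist_force: [-1.4, -2.2, 15.5]
width: 0.566
finger_force: 59.3
```

Emit:
{"api": "drive_tool", "payload": {
  "series": [
    [1,0,0,-0.05,0,0,0],
    [1,0,0,-0.1,0,0,0],
    [1,0,0,-0.1,0,0,0]
  ]
}}

```text
time_s: 7.6
eef_pos: [0.4579, 0.1168, 0.1458]
orientation: [0.003, 0.691, 0.723, 0.003]
wrist_force: [-0.1, -0.0, -5.0]
width: 0.57
finger_force: 65.6
```

```bash
python3 - <<'E'
from h import *
print(tcp()[0].round(4)); plan([.6228,.0144,.12],2.4)
E
```

```text
[0.4579 0.1168 0.1458]
plan shift [-0.1098  0.1598  0.0274] turn [0.56 0.01 0.2 ] j6 0.08
```

Emit:
{"api": "drive_tool", "payload": {
  "series": [
    [1,-0.14,0.16,-0.1,0,0,0],
    [1,-0.14,0.16,-0.1,0,0,0],
    [1,-0.14,0.16,-0.1,0,0,0],
    [1,-0.14,0.16,-0.1,0,0,0],
    [1,-0.14,0.16,-0.1,0,0,0],
    [1,-0.14,0.16,-0.1,0,0,0],
    [1,-0.14,0.16,-0.1,0,0,0],
    [1,-0.14,0.16,-0.1,0,0,0]
  ]
}}

```text
time_s: 8.4
eef_pos: [0.6202, -0.0156, 0.2396]
orientation: [-0.0, 0.691, 0.723, -0.001]
wrist_force: [0.1, 0.1, -4.3]
width: 0.564
finger_force: 65.6
```

```bash
cat >> h.py <<'E'
def nests(d,c,guess,zlo=.0405,zhi=.047):
    W=world(d,c); out=[]
    for g in guess:
        m=(d>0)&(W[...,2]>zlo)&(W[...,2]<zhi)&(np.hypot(W[...,0]-g[0],W[...,1]-g[1])<.042)&(np.hypot(W[...,0]-g[0],W[...,1]-g[1])>.015)
        P=W[m]; q=np.array([P[(P[:,0]*sx>g[0]*sx)&(P[:,1]*sy>g[1]*sy)].mean(0) for sx in(1,-1) for sy in(1,-1)]) if len(P)>20 else None
        out.append((m.sum(),None if q is None else q.mean(0).round(4)))
    return out,W
E
python3 - <<'E'
from h import *
w,d,c=snap('wrist'); save(w,'w6.png'); np.savez('w6.npz',im=w,d=d); print(tcp()[0].round(4))
o,W=nests(d,c,[(.6289,-.1295),(.6259,-.0575),(.6228,.0144)]); print(o)
m=(d>0)&(W[...,2]>.025)&(W[...,2]<.06)&(abs(W[...,0]-.625)<.04)&(W[...,1]<.04); print(np.histogram(W[m][:,2],bins=np.arange(.025,.06,.002)))
E
```

```text
[ 0.6202 -0.0154  0.2396]
[(np.int64(0), None), (np.int64(190), array([nan, nan, nan])), (np.int64(430), array([0.6235, 0.0117, 0.0438]))]
(array([   1,    5,   84,  198,    6, 2072, 3633,   91,   75,  483,   46,
          0,    0,    0,    0,    0,    0]), array([0.025, 0.027, 0.029, 0.031, 0.033, 0.035, 0.037, 0.039, 0.041,
       0.043, 0.045, 0.047, 0.049, 0.051, 0.053, 0.055, 0.057, 0.059]))h.py:37: RuntimeWarning: Mean of empty slice.
  P=W[m]; q=np.array([P[(P[:,0]*sx>g[0]*sx)&(P[:,1]*sy>g[1]*sy)].mean(0) for sx in(1,-1) for sy in(1,-1)]) if len(P)>20 else None
  ret = um.true_divide(
```

View pics/w6.png

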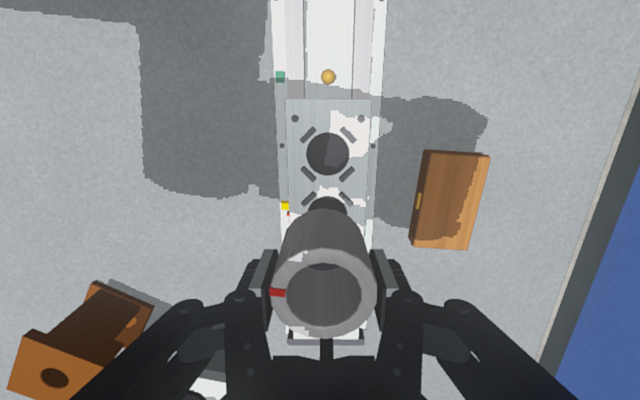

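```bash
python3 - <<'E'
from h import *
z=np.load('w6.npz'); w,d=z['im'],z['d']; c=get_calibration('wrist'); p,_,_=tcp(); print(p)
x,zz,n,W=rimfit(d,c,.25,p[:2],tol=.008); print('rim',x,zz,n,red(w,W,x,zz))
print('disc',ray(c,328,155,.0365))
m=(d>0)&(W[...,2]>.0415)&(W[...,2]<.047)&(np.hypot(W[...,0]-.6228,W[...,1]-.0144)<.042)
n,l,st,ce=cv2.connectedComponentsWithStats(m.astype(np.uint8))
for k in range(1,n):
    if st[k,4]>15:
        (a,b),r,an=cv2.minAreaRect(W[l==k][:,:2].astype(np.float32)); print(st[k,4],np.round([a,b],4),np.round(r,4),ce[k].round(1))
E
```

```text
[ 0.6202341  -0.01540266  0.23957156]
rim [ 0.62030369 -0.01324526] 0.24849620603063854 6838 (np.int64(130), array([ 0.59918058, -0.01362316,  0.24956359]), np.float64(-178.9750460359484))
disc [0.62412408 0.01062143 0.0365    ]
109 [0.6017 0.0321] [0.0196 0.0059] [307.6 134.9]
109 [0.6441 0.0339] [0.0058 0.0197] [347.9 135.2]
101 [ 0.6032 -0.0107] [0.0062 0.0197] [308.2 174.2]
100 [ 0.6459 -0.0087] [0.0196 0.0061] [346.9 174.4]
```

Emit:
{"api": "drive_tool", "payload": {
  "series": [
    [1,0.026,0.003,0.05,0,0,0],
    [1,0.026,0.003,0.1,0,0,0],
    [1,0.026,0.003,0.13,0,0,0],
    [1,0.026,0.003,0.13,0,0,0],
    [1,0.026,0.003,0.13,0,0,0],
    [1,0.026,0.003,0.13,0,0,0]
  ]
}}

```text
time_s: 9.05
eef_pos: [0.6244, 0.0099, 0.1124]
orientation: [0.002, 0.691, 0.723, 0.001]
wrist_force: [0.8, 0.1, -3.9]
width: 0.563
finger_force: 65.5
```

```bash
python3 - <<'E'
from h import *
w,d,c=snap('wrist'); save(w,'w7.png'); p,_,_=tcp(); print(p)
x,zz,n,W=rimfit(d,c,p[2]+.009,p[:2],tol=.008); print('rim',x,zz,n,red(w,W,x,zz))
m=(d>0)&(W[...,2]>.0415)&(W[...,2]<.047)&(np.hypot(W[...,0]-.6228,W[...,1]-.0144)<.042)
n,l,st,ce=cv2.connectedComponentsWithStats(m.astype(np.uint8))
for k in range(1,n):
    if st[k,4]>15:
        (a,b),r,an=cv2.minAreaRect(W[l==k][:,:2].astype(np.float32)); print(st[k,4],np.round([a,b],4),np.round(r,4),ce[k].round(1))
s,sd,sc=snap('side'); cv2.imwrite('pics/s7.png',cv2.resize(s[180:280,260:380,::-1],None,fx=5,fy=5,interpolation=cv2.INTER_CUBIC))
E
```

```text
[0.62444927 0.00980138 0.11245862]
rim [0.62446991 0.0120445 ] 0.1212386091372252 7015 (np.int64(129), array([0.60324734, 0.01158608, 0.12231878]), np.float64(-178.7625572176246))
260 [0.6015 0.0324] [0.0199 0.0061] [290.4 193.6]
259 [0.644  0.0337] [0.0061 0.0204] [353. 194.]
```

View pics/w7.png

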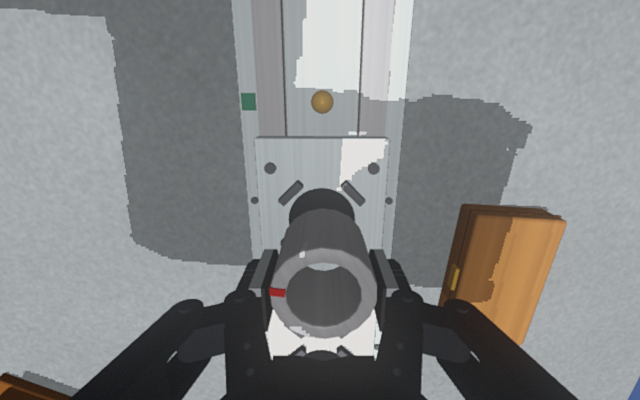

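Emit:
{"api": "drive_tool", "payload": {
  "series": [
    [1,0,-0.001,0.015,0,0,0],
    [1,0,-0.001,0.025,0,0,0],
    [1,0,-0.001,0.03,0,0,0],
    [1,0,-0.001,0.033,0,0,0],
    [1,0,-0.001,0.034,0,0,0],
    [1,0,-0.001,0.034,0,0,0]
  ]
}}

```text
time_s: 9.75
eef_pos: [0.6229, 0.01, 0.0776]
orientation: [0.001, 0.691, 0.723, 0.0]
wrist_force: [-3.9, 3.5, 14.8]
width: 0.568
finger_force: 67.8
```

Emit:
{"api": "drive_tool", "payload": {
  "series": [
    [-1,0,0,-0.001,0,0,0],
    [-1,0,0,-0.001,0,0,0],
    [-1,0,0,-0.001,0,0,0],
    [-1,0,0,-0.05,0,0,0],
    [-1,0,0,-0.1,0,0,0],
    [-1,0,0,-0.13,0,0,0],
    [-1,0,0,-0.13,0,0,0],
    [-1,0,0,-0.13,0,0,0]
  ]
}}

```text
time_s: 10.55
eef_pos: [0.6223, 0.0099, 0.2064]
orientation: [0.001, 0.691, 0.723, 0.0]
wrist_force: [-0.4, 1.0, -1.0]
width: 0.998
finger_force: 0.0
```

```bash
python3 - <<'E'
from h import *
w,d,c=snap('wrist'); save(w,'w8.png'); p,_,_=tcp(); print(p)
x,zz,n,W=rimfit(d,c,.087,(.6237,.0118)); print('rim',x,zz,n,red(w,W,x,zz))
o,_=nests(d,c,[(.6237,.0118)]); print(o)
plan([.431,.2315,.2],2.4)
E
```

```text
[0.62174996 0.00991608 0.20533514]
rim [0.62330232 0.01019001] 0.08676475152304447 1425 (np.int64(36), array([0.60114138, 0.01222261, 0.08775908]), np.float64(174.75949830213688))
[(np.int64(390), array([0.6234, 0.0148, 0.0438]))]
plan shift [ 0.23   -0.1805  0.0053] turn [-0.04  0.05  0.19] j6 -0.12
```

Emit:
{"api": "drive_tool", "payload": {
  "series": [
    [-1,0.23,-0.18,0.005,0,0,0],
    [-1,0.23,-0.18,0.005,0,0,0],
    [-1,0.23,-0.18,0.005,0,0,0],
    [-1,0.23,-0.18,0.005,0,0,0],
    [-1,0.23,-0.18,0.005,0,0,0],
    [-1,0.23,-0.18,0.005,0,0,0],
    [-1,0.23,-0.18,0.005,0,0,0],
    [-1,0.23,-0.18,0.005,0,0,0],
    [-1,0.23,-0.18,0.005,0,0,0]
  ]
}}

```text
time_s: 11.5
eef_pos: [0.4322, 0.231, 0.2001]
orientation: [0.0, 0.691, 0.723, -0.001]
wrist_force: [0.6, 0.1, -0.7]
width: 0.997
finger_force: 0.0
```

```bash
python3 - <<'E'
from h import *
w,d,c=snap('wrist'); save(w,'w9.png'); print(tcp()[0].round(4))
x,z,n,W=rimfit(d,c,.05,(.431,.2315)); print(x.round(4),z,n)
h=cv2.cvtColor(w,cv2.COLOR_RGB2HSV); b=(d>0)&(h[...,0]>100)&(h[...,0]<125)&(h[...,1]>120)&(W[...,2]>.04)&(W[...,2]<.06); print('blue',b.sum(),W[b].mean(0))
plan([x[0],x[1],.04],2.4)
E
```

```text
[0.4325 0.2308 0.2002]
[0.4308 0.2317] 0.050966971071089474 1179
blue 362 [0.43043298 0.23242264 0.05162752]
plan shift [ 0.0012 -0.0016  0.1602] turn [-0.03  0.08  0.13] j6 0.33
```

Emit:
{"api": "drive_tool", "payload": {
  "series": [
    [-1,0.001,-0.001,0.05,0,0,0],
    [-1,0.001,-0.001,0.1,0,0,0],
    [-1,0.001,-0.001,0.14,0,0,0],
    [-1,0.001,-0.001,0.16,0,0,0],
    [-1,0.001,-0.001,0.16,0,0,0],
    [1,0.001,-0.001,0.16,0,0,0],
    [1,0.001,-0.001,0.16,0,0,0],
    [1,0.001,-0.001,0.16,0,0,0],
    [1,0.001,-0.001,0.16,0,0,0]
  ]
}}

```text
time_s: 12.45
eef_pos: [0.4318, 0.2324, 0.0425]
orientation: [0.001, 0.691, 0.723, 0.001]
wrist_force: [-2.1, -3.3, 14.8]
width: 0.574
finger_force: 59.4
```

Emit:
{"api": "drive_tool", "payload": {
  "series": [
    [1,0,0,-0.05,0,0,0],
    [1,0,0,-0.1,0,0,0],
    [1,0,0,-0.15,0,0,0],
    [1,0,0,-0.17,0,0,0],
    [1,0,0,-0.17,0,0,0]
  ]
}}

```text
time_s: 12.95
eef_pos: [0.4322, 0.233, 0.2146]
orientation: [0.002, 0.691, 0.723, 0.003]
wrist_force: [-0.1, -0.3, -4.8]
width: 0.571
finger_force: 65.7
```

```bash
python3 - <<'E'
from h import *
print(tcp()[0].round(4)); plan([.628,-.1335,.215],2.4)
E
```

```text
[0.4322 0.233  0.2146]
plan shift [-0.375   0.1789  0.0004] turn [ 0.4  -0.07  0.2 ] j6 0.33
```

Emit:
{"api": "drive_tool", "payload": {
  "series": [
    [1,-0.375,0.179,0,0,0,0],
    [1,-0.375,0.179,0,0,0,0],
    [1,-0.375,0.179,0,0,0,0],
    [1,-0.375,0.179,0,0,0,0],
    [1,-0.375,0.179,0,0,0,0],
    [1,-0.375,0.179,0,0,0,0],
    [1,-0.375,0.179,0,0,0,0],
    [1,-0.375,0.179,0,0,0,0],
    [1,-0.375,0.179,0,0,0,0],
    [1,-0.375,0.179,0,0,0,0],
    [1,-0.375,0.179,0.05,0,0,0],
    [1,-0.375,0.179,0.09,0,0,0]
  ]
}}

```text
time_s: 14.15
eef_pos: [0.6258, -0.133, 0.1195]
orientation: [0.0, 0.691, 0.723, -0.0]
wrist_force: [-0.5, -0.7, -5.2]
width: 0.571
finger_force: 65.5
```

Emit:
{"api": "drive_tool", "payload": {
  "series": [
    [1,0,0,0,0,0,0],
    [1,0,0,0,0,0,0]
  ]
}}

```text
time_s: 14.35
eef_pos: [0.6262, -0.1332, 0.1214]
orientation: [-0.0, 0.691, 0.723, -0.001]
wrist_force: [0.6, 0.1, -3.9]
width: 0.573
finger_force: 65.5
```

```bash
python3 - <<'E'
from h import *
w,d,c=snap('wrist'); save(w,'w10.png'); p,_,_=tcp(); print(p)
x,zz,n,W=rimfit(d,c,p[2]+.009,p[:2],tol=.008); print('rim',x,zz,n)
m=(d>0)&(W[...,2]>.0415)&(W[...,2]<.047)&(W[...,1]<-.03)&(abs(W[...,0]-.629)<.04)
n,l,st,ce=cv2.connectedComponentsWithStats(m.astype(np.uint8))
for k in range(1,n):
    if st[k,4]>15:
        (a,b),r,an=cv2.minAreaRect(W[l==k][:,:2].astype(np.float32)); print(st[k,4],np.round([a,b],4),np.round(r,4),ce[k].round(1))
x,zz,n,W=rimfit(d,c,.087,(.6237,.0118)); print('steel',x,zz,n)
E
```

```text
[ 0.62729253 -0.13363686  0.12275053]
rim [ 0.62636642 -0.13088018] 0.1296631343521715 6667
330 [ 0.6043 -0.0393] [0.0196 0.0061] [295.5  81.1]
327 [ 0.6467 -0.0378] [0.0062 0.0199] [362.9  81.7]
269 [ 0.606  -0.0819] [0.0061 0.0198] [296.9 149.2]
271 [ 0.6485 -0.0805] [0.0198 0.0062] [359.9 149.5]
232 [ 0.607  -0.1113] [0.0203 0.0059] [297.8 190.7]
242 [ 0.6497 -0.1095] [0.0062 0.0202] [357.8 190.9]
steel [0.62304099 0.00985241] 0.08645429165049974 1372
```

Emit:
{"api": "drive_tool", "payload": {
  "series": [
    [1,-0.001,0.002,0.015,0,0,0],
    [1,-0.001,0.002,0.025,0,0,0],
    [1,-0.001,0.002,0.025,0,0,0],
    [1,-0.001,0.002,0.025,0,0,0],
    [1,-0.001,0.002,0.025,0,0,0]
  ]
}}

```text
time_s: 14.9
eef_pos: [0.629, -0.1351, 0.0966]
orientation: [0.001, 0.691, 0.723, -0.0]
wrist_force: [0.6, 0.8, -4.3]
width: 0.574
finger_force: 65.5
```

```bash
python3 - <<'E'
from h import *
w,d,c=snap('wrist'); p,_,_=tcp(); print(p)
x,zz,n,W=rimfit(d,c,p[2]+.008,p[:2],tol=.008); print('rim',x,zz,n)
m=(d>0)&(W[...,2]>.0415)&(W[...,2]<.047)&(W[...,1]<-.03)&(abs(W[...,0]-.629)<.04)
n,l,st,ce=cv2.connectedComponentsWithStats(m.astype(np.uint8))
for k in range(1,n):
    if st[k,4]>15:
        (a,b),r,an=cv2.minAreaRect(W[l==k][:,:2].astype(np.float32)); print(st[k,4],np.round([a,b],4),np.round(r,4),ce[k].round(1))
E
```

```text
[ 0.62905839 -0.13514337  0.09665552]
rim [ 0.62911723 -0.13277926] 0.10466398087829143 7022
442 [ 0.6041 -0.0394] [0.02   0.0062] [285.9  74.4]
435 [ 0.6468 -0.0376] [0.0063 0.0198] [363.2  74.8]
353 [ 0.6058 -0.0819] [0.0063 0.0198] [288.2 152.2]
347 [ 0.6485 -0.0803] [0.0196 0.0063] [360.2 152.4]
300 [ 0.6073 -0.1109] [0.0199 0.0062] [290.  198.6]
303 [ 0.6498 -0.1094] [0.0062 0.0204] [357.6 199.1]
```

Emit:
{"api": "drive_tool", "payload": {
  "series": [
    [1,0.001,0,0.008,0,0,0],
    [1,0.001,0,0.013,0,0,0],
    [1,0.001,0,0.016,0,0,0],
    [1,0.001,0,0.018,0,0,0],
    [1,0.001,0,0.018,0,0,0]
  ]
}}

```text
time_s: 15.45
eef_pos: [0.6288, -0.1339, 0.0786]
orientation: [0.0, 0.691, 0.723, -0.0]
wrist_force: [-2.3, 2.2, 3.8]
width: 0.572
finger_force: 66.3
```

Emit:
{"api": "drive_tool", "payload": {
  "series": [
    [-1,0,0,0,0,0,0],
    [-1,0,0,0,0,0,0],
    [-1,0,0,0,0,0,0],
    [-1,0,0,-0.05,0,0,0],
    [-1,0,0,-0.1,0,0,0],
    [-1,0,0,-0.15,0,0,0],
    [-1,0,0,-0.2,0,0,0],
    [-1,0,0,-0.2,0,0,0],
    [-1,0,0,-0.2,0,0,0]
  ]
}}

```text
time_s: 16.35
eef_pos: [0.6291, -0.134, 0.2796]
orientation: [0.002, 0.691, 0.723, 0.0]
wrist_force: [-0.5, 0.1, -0.2]
width: 0.997
finger_force: 0.0
```

```bash
python3 - <<'E'
from h import *
w,d,c=snap('wrist'); save(w,'w11.png'); p,_,_=tcp(); print(p)
x,zz,n,W=rimfit(d,c,.087,(.629,-.132)); print('master',x,zz,n)
x,zz,n,W=rimfit(d,c,.087,(.6237,.0118)); print('steel',x,zz,n,red(w,W,x,zz))
# handle top & plate
m=(d>0)&(W[...,2]>.185)&(W[...,2]<.21)&(np.hypot(W[...,0]-.47,W[...,1]+.278)<.05)
if m.sum()>10: print('handle',W[m].mean(0),m.sum(),cv2.minAreaRect(W[m][:,:2].astype(np.float32)))
plan([.471,-.278,.3],2.4)
E
```

```text
[ 0.62848365 -0.1338166   0.27804672]
master [ 0.62920058 -0.13396442] 0.08697983064718606 878
steel [0.62325849 0.00968839] 0.08664196603516795 1383 (np.int64(35), array([0.60141395, 0.01217096, 0.08772851]), np.float64(173.51630241493592))
plan shift [-0.1369 -0.1638 -0.0218] turn [0.01 0.06 0.19] j6 -0.35
```

Emit:
{"api": "drive_tool", "payload": {
  "series": [
    [-1,-0.06,-0.164,-0.042,0,0,0],
    [-1,-0.06,-0.164,-0.042,0,0,0],
    [-1,-0.137,-0.164,-0.042,0,0,0],
    [-1,-0.137,-0.164,-0.042,0,0,0],
    [-1,-0.137,-0.164,-0.042,0,0,0],
    [-1,-0.137,-0.164,-0.042,0,0,0],
    [-1,-0.137,-0.164,-0.042,0,0,0],
    [-1,-0.137,-0.164,-0.042,0,0,0],
    [-1,-0.137,-0.164,-0.042,0,0,0]
  ]
}}

```text
time_s: 17.3
eef_pos: [0.4714, -0.2772, 0.3196]
orientation: [-0.0, 0.69, 0.723, -0.0]
wrist_force: [0.1, 0.2, 0.1]
width: 1.001
finger_force: 0.0
```

```bash
python3 - <<'E'
from h import *
w,d,c=snap('wrist'); save(w,'w12.png'); np.savez('w12.npz',im=w,d=d); p,_,_=tcp(); print(p)
W=world(d,c); near=(d>0)&(np.hypot(W[...,0]-.471,W[...,1]+.277)<.09)
for lo,hi in((.186,.205),(.100,.112),(.112,.118)):
    m=near&(W[...,2]>lo)&(W[...,2]<hi); P=W[m]
    if len(P)>10: print(lo,len(P),P.mean(0).round(4),np.median(P[:,2]),cv2.minAreaRect(P[:,:2].astype(np.float32)))
E
```

```text
[ 0.47142492 -0.27723916  0.31980417]
0.186 822 [ 0.4719 -0.279   0.1958] 0.197330741180358 ((0.4719192385673523, -0.2813221216201782), (0.02633652277290821, 0.025959929451346397), 84.29627227783203)
0.1 4024 [ 0.4717 -0.2737  0.108 ] 0.10809213259905358 ((0.4720901846885681, -0.281814843416214), (0.09047620743513107, 0.09026313573122025), 77.9033203125)
0.112 575 [ 0.4705 -0.2734  0.1141] 0.11410141120239617 ((0.47133997082710266, -0.2773244082927704), (0.04737475514411926, 0.03843952715396881), 8.799304008483887)
```

View pics/w12.png

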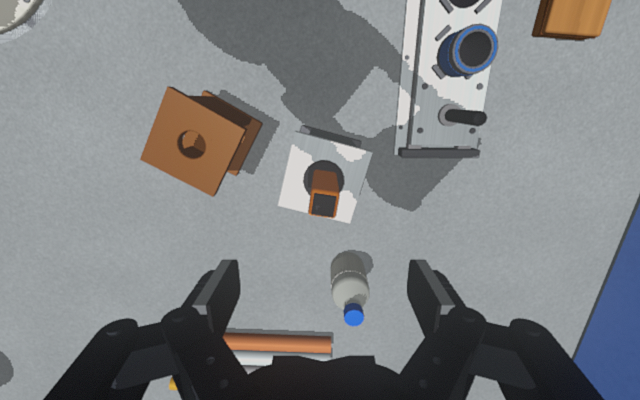

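```bash
python3 - <<'E'
from h import *
z=np.load('w12.npz'); d=z['d'];w=z['im']; c=get_calibration('wrist'); W=world(d,c); near=(d>0)&(np.hypot(W[...,0]-.471,W[...,1]+.277)<.05)
m=near&(W[...,2]>.1935); n,l,st,ce=cv2.connectedComponentsWithStats(m.astype(np.uint8)); k=1+st[1:,4].argmax(); P=W[l==k]
r=cv2.minAreaRect(P[:,:2].astype(np.float32)); print(len(P),P.mean(0),P[:,2].min(),P[:,2].max(),r); print(cv2.boxPoints(r).round(4))
cnt,_=cv2.findContours(((l==k)*255).astype(np.uint8),0,2); print(cv2.approxPolyDP(max(cnt,key=len),3,True).reshape(-1,2).tolist())
for u,v in cv2.approxPolyDP(max(cnt,key=len),3,True).reshape(-1,2): print(ray(c,u,v,.195).round(4))
plan([r[0][0],r[0][1],.156],2.4)
E
```

```text
19829 [ 0.47034146 -0.26563439  0.36936419] 0.3116512673159081 0.39354145431507304 ((0.47090524435043335, -0.2729637920856476), (0.0987945944070816, 0.03311474993824959), 2.7147111892700195)
[[ 0.4208 -0.2588]
 [ 0.4223 -0.2918]
 [ 0.521  -0.2872]
 [ 0.5195 -0.2541]]
[[168, 341], [180, 374], [177, 385], [181, 399], [466, 399], [466, 378], [477, 350], [472, 334], [423, 260], [410, 260], [407, 294], [425, 337], [399, 374], [377, 365], [374, 356], [327, 361], [273, 356], [270, 365], [248, 374], [222, 337], [240, 294], [237, 260], [220, 262], [193, 306], [180, 317]]
[ 0.315  -0.4422  0.195 ]
[ 0.3225 -0.4882  0.195 ]
[ 0.3173 -0.5049  0.195 ]
[ 0.3194 -0.5265  0.195 ]
[ 0.6468 -0.5109  0.195 ]
[ 0.6402 -0.479   0.195 ]
[ 0.6438 -0.4388  0.195 ]
[ 0.6339 -0.4178  0.195 ]
[ 0.5689 -0.3328  0.195 ]
[ 0.5566 -0.3334  0.195 ]
[ 0.5591 -0.3716  0.195 ]
[ 0.5854 -0.4241  0.195 ]
[ 0.5649 -0.4766  0.195 ]
[ 0.5392 -0.4648  0.195 ]
[ 0.5346 -0.4523  0.195 ]
[ 0.4843 -0.4617  0.195 ]
[ 0.4257 -0.4575  0.195 ]
[ 0.4223 -0.4704  0.195 ]
[ 0.3978 -0.4846  0.195 ]
[ 0.3724 -0.4342  0.195 ]
[ 0.3937 -0.3795  0.195 ]
[ 0.3926 -0.3412  0.195 ]
[ 0.3763 -0.3441  0.195 ]
[ 0.3457 -0.3961  0.195 ]
[ 0.3311 -0.4104  0.195 ]
plan shift [ 0.0044 -0.0002  0.1638] turn [-0.03  0.02  0.27] j6 -0.69
```

Forgot the upper bound; I caught the fingers.

```bash
python3 - <<'E'
from h import *
z=np.load('w12.npz'); d=z['d'];w=z['im']; c=get_calibration('wrist'); W=world(d,c)
m=(d>0)&(np.hypot(W[...,0]-.471,W[...,1]+.28)<.05)&(W[...,2]>.1935)&(W[...,2]<.21); n,l,st,ce=cv2.connectedComponentsWithStats(m.astype(np.uint8)); k=1+st[1:,4].argmax(); P=W[l==k]
r=cv2.minAreaRect(P[:,:2].astype(np.float32)); print(len(P),P.mean(0),r); print(cv2.boxPoints(r).round(4))
cnt,_=cv2.findContours(((l==k)*255).astype(np.uint8),0,2); ap=cv2.approxPolyDP(max(cnt,key=len),3,True).reshape(-1,2)
for u,v in ap: print(u,v,ray(c,u,v,.197).round(4))
plan([r[0][0],r[0][1],.156],-5)
E
```

```text
614 [ 0.47190961 -0.28032347  0.19738752] ((0.4721423089504242, -0.2813555896282196), (0.024543747305870056, 0.02409544214606285), 83.36639404296875)
[[ 0.4588 -0.2922]
 [ 0.4827 -0.2949]
 [ 0.4855 -0.2706]
 [ 0.4616 -0.2678]]
313 190 [ 0.4622 -0.2678  0.197 ]
309 214 [ 0.4594 -0.2903  0.197 ]
334 217 [ 0.4818 -0.2921  0.197 ]
338 193 [ 0.484  -0.2695  0.197 ]
334 196 [ 0.4807 -0.2724  0.197 ]
332 192 [ 0.4787 -0.2688  0.197 ]
plan shift [-0.0041  0.0006  0.1638] turn [-0.02  0.02  7.67] j6 -0.69
```

The tool sits in the white stand with its handle top at pixel (323,205), at world (0.472,-0.281,0.197) and yaw about -6°. The bottle at (350,285) is clear of the fingers.

Emit:
{"api": "drive_tool", "payload": {
  "series": [
    [-1,-0.004,0.001,0.05,0,0,8.5],
    [-1,-0.004,0.001,0.1,0,0,8.5],
    [-1,-0.004,0.001,0.14,0,0,8.5],
    [-1,-0.004,0.001,0.163,0,0,8.5],
    [-1,-0.004,0.001,0.163,0,0,8.5],
    [1,-0.004,0.001,0.163,0,0,8.5],
    [1,-0.004,0.001,0.163,0,0,8.5],
    [1,-0.004,0.001,0.163,0,0,8.5],
    [1,-0.004,0.001,0.163,0,0,8.5],
    [1,-0.004,0.001,0.163,0,0,8.5]
  ]
}}

```text
time_s: 18.35
eef_pos: [0.4727, -0.2825, 0.1584]
orientation: [0.001, 0.743, 0.67, -0.0]
wrist_force: [-1.9, 1.1, 8.6]
width: 0.3
finger_force: 58.4
```

Emit:
{"api": "drive_tool", "payload": {
  "series": [
    [1,0,0,-0.02,0,0,0],
    [1,0,0,-0.06,0,0,0],
    [1,0,0,-0.1,0,0,0],
    [1,0,0,-0.15,0,0,0],
    [1,0,0,-0.16,0,0,0],
    [1,0,0,-0.16,0,0,0],
    [1,0,0,-0.16,0,0,0]
  ]
}}

```text
time_s: 19.05
eef_pos: [0.4717, -0.2817, 0.3161]
orientation: [-0.0, 0.743, 0.67, -0.0]
wrist_force: [0.0, 0.1, -2.2]
width: 0.297
finger_force: 59.5
```

```bash
python3 - <<'E'
from h import *
w,d,c=snap('wrist'); save(w,'w13.png'); np.savez('w13.npz',im=w,d=d); p,_,s=tcp(); print(p,s['width'])
W=world(d,c)
P=W[(d>0)&(abs(W[...,2]-.108)<.004)&(np.hypot(W[...,0]-.471,W[...,1]+.28)<.075)]; print('plate',len(P),cv2.minAreaRect(P[:,:2].astype(np.float32)))
E
```

```text
[ 0.47157341 -0.28157947  0.31557174] 0.2966891979378494
plate 4747 ((0.4720782935619354, -0.28165262937545776), (0.0902671366930008, 0.0901707336306572), 77.85736083984375)
```

View pics/w13.png

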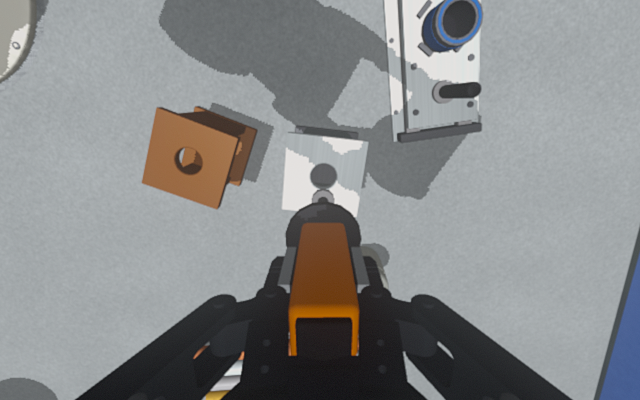

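The tool is held squarely and the empty stand hole is at (323,177). Next I'll hover over the mark of the steel sleeve.

```bash
python3 - <<'E'
from h import *
plan([.6114,.0102,.235],-6.2)
E
```

```text
plan shift [0.3046 0.1092 0.0805] turn [-0.11 -0.03  0.29] j6 -0.54
```

Emit:
{"api": "drive_tool", "payload": {
  "series": [
    [1,0.305,0.109,0,0,0,0],
    [1,0.305,0.109,0,0,0,0],
    [1,0.305,0.109,0,0,0,0],
    [1,0.305,0.109,0,0,0,0],
    [1,0.305,0.109,0,0,0,0],
    [1,0.305,0.109,0,0,0,0],
    [1,0.305,0.109,0,0,0,0],
    [1,0.305,0.109,0,0,0,0],
    [1,0.305,0.109,0.03,0,0,0],
    [1,0.305,0.109,0.06,0,0,0],
    [1,0.305,0.109,0.08,0,0,0],
    [1,0.305,0.109,0.08,0,0,0]
  ]
}}

```text
time_s: 20.3
eef_pos: [0.6097, 0.0096, 0.2329]
orientation: [-0.002, 0.743, 0.67, -0.003]
wrist_force: [0.3, -1.0, -1.6]
width: 0.294
finger_force: 59.2
```

Emit:
{"api": "drive_tool", "payload": {
  "series": [
    [1,0,0,0,0,0,0],
    [1,0,0,0,0,0,0]
  ]
}}

```text
time_s: 20.5
eef_pos: [0.6125, 0.0098, 0.238]
orientation: [0.001, 0.743, 0.67, 0.0]
wrist_force: [0.0, -0.6, -1.4]
width: 0.296
finger_force: 59.2
```

```bash
python3 - <<'E'
from h import *
w,d,c=snap('wrist'); np.savez('w14.npz',im=w,d=d); p,_,s=tcp(); print(p,s['wrist_force'])
x,zz,n,W=rimfit(d,c,.087,(.6233,.010)); print('steel',x,zz,n,red(w,W,x,zz))
sd,dd,sc=snap('side'); 
u=[]
for cc in(sc,):
    q=np.array(sc['R'])@np.array([.6233,.01,.09])+sc['t']; u=(q[:2]/q[2])*[sc['fx'],sc['fy']]+[sc['cx'],sc['cy']]
print(u); u=u.astype(int)
A=cv2.resize(sd[max(u[1]-55,0):u[1]+35,u[0]-60:u[0]+60],(480,360),interpolation=cv2.INTER_CUBIC); B=cv2.resize(w[60:300,230:430],(300,360),interpolation=cv2.INTER_CUBIC)
save(np.hstack([A,B]),'m14.png')
E
```

```text
[0.61256409 0.00978181 0.23814201] [-0.61284776 -0.23626337 -2.03158121]
steel [0.62307302 0.01017433] 0.08674046581734085 834 (np.int64(36), array([0.60316314, 0.01313147, 0.08801685]), np.float64(171.55184270626884))
[296.91262758 192.80995143]
```

View pics/m14.png

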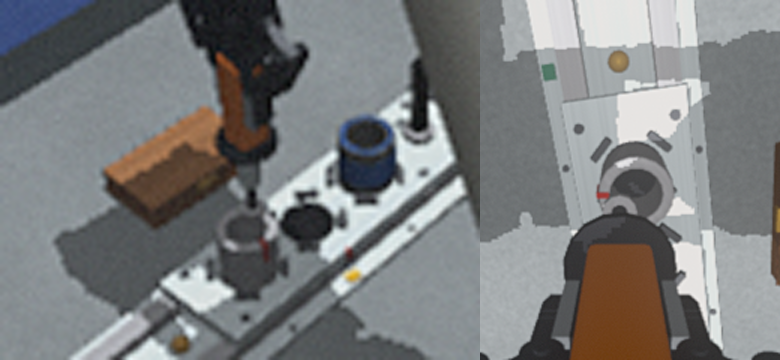

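```bash
python3 - <<'E'
from h import *
z=np.load('w14.npz'); d=z['d']; c=get_calibration('wrist'); W=world(d,c); p,_,_=tcp(); print(p)
for lo in np.arange(.095,.30,.01):
    m=(d>0)&(W[...,2]>lo)&(W[...,2]<lo+.01)&(np.hypot(W[...,0]-p[0],W[...,1]-p[1])<.03); P=W[m]
    if len(P)>5: print(round(lo,3),len(P),'x',P[:,0].min().round(4),P[:,0].max().round(4),'mid',((P[:,0].min()+P[:,0].max())/2).round(4),'y',P[:,1].min().round(4),P[:,1].max().round(4))
E
```

```text
[0.61254484 0.00985735 0.23812732]
0.105 9 x 0.6056 0.6189 mid 0.6122 y 0.0173 0.0202
0.115 222 x 0.6034 0.6224 mid 0.6129 y 0.0084 0.0209
0.125 22 x 0.6088 0.6164 mid 0.6126 y 0.013 0.0156
0.185 1709 x 0.5891 0.6365 mid 0.6128 y 0.0043 0.0349
0.195 269 x 0.594 0.6324 mid 0.6132 y 0.0177 0.0295
0.205 340 x 0.6008 0.6267 mid 0.6138 y 0.0196 0.0255
0.215 527 x 0.5889 0.6375 mid 0.6132 y 0.0138 0.0254
0.225 978 x 0.5873 0.6397 mid 0.6135 y 0.0131 0.0256
0.235 1201 x 0.5873 0.6397 mid 0.6135 y 0.0133 0.0256
0.245 1372 x 0.5873 0.6397 mid 0.6135 y 0.013 0.0257
0.255 1923 x 0.5842 0.6423 mid 0.6132 y 0.0003 0.0261
0.265 3688 x 0.5826 0.6425 mid 0.6125 y -0.0042 0.0258
0.275 2922 x 0.5893 0.6384 mid 0.6139 y 0.0044 0.03
0.285 2885 x 0.5908 0.6377 mid 0.6143 y 0.0143 0.0303
0.295 5499 x 0.5857 0.6408 mid 0.6133 y 0.0146 0.0303
```

```bash
python3 - <<'E'
from h import *
p,R,s=tcp(); M=R.inv()
a=np.radians(173.5); r=.0115
v=lambda a:np.array([np.cos(a),np.sin(a),0])*r
st=np.array([.6229,.0092,.208])+v(a); print('descend',M.apply(st-p).round(4))
for k0 in(0,12):
    b=v(a-np.radians(15*k0)); print([list((M.apply(v(a-np.radians(15*k))-b)[:2]*1000).round(1)) for k in range(k0+1,k0+13)])
E
```

```text
descend [ 0.0006 -0.0012  0.0301]
[[np.float64(3.0), np.float64(0.4)], [np.float64(5.7), np.float64(1.6)], [np.float64(8.1), np.float64(3.5)], [np.float64(9.9), np.float64(5.9)], [np.float64(11.0), np.float64(8.6)], [np.float64(11.4), np.float64(11.6)], [np.float64(11.0), np.float64(14.6)], [np.float64(9.8), np.float64(17.4)], [np.float64(7.9), np.float64(19.7)], [np.float64(5.5), np.float64(21.5)], [np.float64(2.7), np.float64(22.6)], [np.float64(-0.2), np.float64(23.0)]]
[[np.float64(-3.0), np.float64(-0.4)], [np.float64(-5.7), np.float64(-1.6)], [np.float64(-8.1), np.float64(-3.5)], [np.float64(-9.9), np.float64(-5.9)], [np.float64(-11.0), np.float64(-8.6)], [np.float64(-11.4), np.float64(-11.6)], [np.float64(-11.0), np.float64(-14.6)], [np.float64(-9.8), np.float64(-17.4)], [np.float64(-7.9), np.float64(-19.7)], [np.float64(-5.5), np.float64(-21.5)], [np.float64(-2.7), np.float64(-22.6)], [np.float64(0.2), np.float64(-23.0)]]
```

Emit:
{"api": "drive_tool", "payload": {
  "series": [
    [1,0.001,-0.001,0.006,0,0,0],
    [1,0.001,-0.001,0.012,0,0,0],
    [1,0.001,-0.001,0.016,0,0,0],
    [1,0.001,-0.001,0.02,0,0,0],
    [1,0.001,-0.001,0.022,0,0,0],
    [1,0.001,-0.001,0.024,0,0,0],
    [1,0.001,-0.001,0.026,0,0,0],
    [1,0.001,-0.001,0.028,0,0,0],
    [1,0.001,-0.001,0.03,0,0,0],
    [1,0.001,-0.001,0.03,0,0,0],
    [1,0.001,-0.001,0.03,0,0,0],
    [1,0.001,-0.001,0.03,0,0,0]
  ]
}}

```text
time_s: 21.8
eef_pos: [0.6113, 0.0111, 0.2072]
orientation: [0.001, 0.743, 0.67, -0.0]
wrist_force: [0.2, -0.5, -0.9]
width: 0.297
finger_force: 59.8
```

```bash
python3 - <<'E'
from h import *
w,d,c=snap('wrist'); F=[]
for i in range(4): p,_,s=tcp(); F.append(s['wrist_force']); 
print(p,F[0])
x,zz,n,W=rimfit(d,c,.087,(.6233,.010)); print('steel',x,zz,n,red(w,W,x,zz))
sd,dd,sc=snap('side'); A=cv2.resize(sd[138:228,237:357],(480,360),interpolation=cv2.INTER_CUBIC); B=cv2.resize(w[60:300,230:430],(300,360),interpolation=cv2.INTER_CUBIC)
save(np.hstack([A,B]),'m15.png')
E
```

```text
[0.61127663 0.01112935 0.20720319] [-0.1203117  -0.13701487 -0.08632198]
steel [0.62340145 0.0095284 ] 0.08675730853882585 898 (np.int64(25), array([0.60009659, 0.01319149, 0.08867212]), np.float64(171.06726800157006))
```

View pics/m15.png

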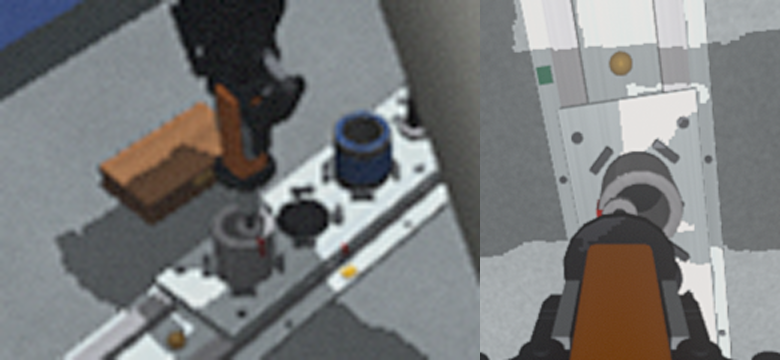

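Blade contact is about 1.2 N, read from the change in wrist force, and the view shows the cone on the rim at the mark. I'll run the circle now.

Emit:
{"api": "drive_tool", "payload": {
  "series": [
    [1,0.003,0.0004,0,0,0,0],
    [1,0.0057,0.0016,0,0,0,0],
    [1,0.0081,0.0035,0,0,0,0],
    [1,0.0099,0.0059,0,0,0,0],
    [1,0.011,0.0086,0,0,0,0],
    [1,0.0114,0.0116,0,0,0,0]
  ]
}}

```text
time_s: 22.5
eef_pos: [0.6241, 0.0214, 0.207]
orientation: [0.0, 0.743, 0.67, -0.0]
wrist_force: [-0.1, -0.4, -0.3]
width: 0.298
finger_force: 59.6
```

```bash
python3 - <<'E'
from h import *
w,d,c=snap('wrist'); p,_,s=tcp(); print(p,s['wrist_force'])
x,zz,n,W=rimfit(d,c,.087,(.6233,.010)); print('steel',x,zz,n,red(w,W,x,zz))
E
```

```text
[0.62454549 0.02128389 0.20699767] [ 0.23625927 -0.62780719 -0.35754166]
steel [0.62313458 0.01148359] 0.08682189722974781 685 (np.int64(18), array([0.61503397, 0.02726419, 0.2438202 ]), np.float64(117.17265830866825))
```

Emit:
{"api": "drive_tool", "payload": {
  "series": [
    [1,-0.0004,0.003,0,0,0,0],
    [1,-0.0016,0.0058,0,0,0,0],
    [1,-0.0035,0.0081,0,0,0,0],
    [1,-0.0059,0.0099,0,0,0,0],
    [1,-0.0087,0.011,0,0,0,0],
    [1,-0.0116,0.0114,0,0,0,0]
  ]
}}

```text
time_s: 23.15
eef_pos: [0.6341, 0.0083, 0.207]
orientation: [0.0, 0.743, 0.67, -0.0]
wrist_force: [-1.2, 1.4, -0.4]
width: 0.297
finger_force: 59.5
```

Emit:
{"api": "drive_tool", "payload": {
  "series": [
    [1,-0.003,-0.0004,0,0,0,0],
    [1,-0.0057,-0.0016,0,0,0,0],
    [1,-0.0081,-0.0035,0,0,0,0],
    [1,-0.0099,-0.0059,0,0,0,0],
    [1,-0.011,-0.0086,0,0,0,0],
    [1,-0.0114,-0.0116,0,0,0,0]
  ]
}}

```text
time_s: 23.75
eef_pos: [0.6212, -0.0017, 0.2072]
orientation: [0.001, 0.743, 0.67, -0.0]
wrist_force: [0.7, 0.7, -0.8]
width: 0.3
finger_force: 59.7
```

Emit:
{"api": "drive_tool", "payload": {
  "series": [
    [1,0.0004,-0.003,0,0,0,0],
    [1,0.0016,-0.0058,0,0,0,0],
    [1,0.0035,-0.0081,0,0,0,0],
    [1,0.0059,-0.0099,0,0,0,0],
    [1,0.0087,-0.011,0,0,0,0],
    [1,0.0116,-0.0114,0,0,0,0],
    [1,0.0146,-0.011,0,0,0,0],
    [1,0.0146,-0.011,0,0,0,0]
  ]
}}

```text
time_s: 24.55
eef_pos: [0.612, 0.0145, 0.207]
orientation: [0.0, 0.742, 0.67, -0.0]
wrist_force: [1.2, 0.9, -0.5]
width: 0.296
finger_force: 59.7
```

```bash
python3 - <<'E'
from h import *
w,d,c=snap('wrist'); p,_,s=tcp(); print(p,s['wrist_force'])
x,zz,n,W=rimfit(d,c,.087,(.6233,.010)); print('steel',x,zz,n); W[W[...,2]>.12]=9; print(red(w,W,x,zz))
E
```

```text
[0.61199227 0.01441075 0.20704742] [0.68084716 0.45082058 0.00244281]
steel [0.62321979 0.01101269] 0.08678984769940329 856
(np.int64(11), array([0.59908851, 0.01512577, 0.08782013]), np.float64(170.32711275134827))
```

The circle closed with steady contact. As insurance against a missed window I'll run a second lap.

Emit:
{"api": "drive_tool", "payload": {
  "series": [
    [1,-0.003,-0.0004,0,0,0,0],
    [1,-0.003,-0.0004,0,0,0,0],
    [1,0.0,0.0,0,0,0,0],
    [1,0.0027,0.0012,0,0,0,0],
    [1,0.0051,0.0031,0,0,0,0],
    [1,0.0069,0.0055,0,0,0,0],
    [1,0.008,0.0082,0,0,0,0],
    [1,0.0084,0.0112,0,0,0,0],
    [1,0.0084,0.0112,0,0,0,0]
  ]
}}

```text
time_s: 25.5
eef_pos: [0.6244, 0.0213, 0.207]
orientation: [0.001, 0.743, 0.67, -0.0]
wrist_force: [0.8, -0.2, -0.5]
width: 0.301
finger_force: 59.7
```

Emit:
{"api": "drive_tool", "payload": {
  "series": [
    [1,-0.0004,0.003,0,0,0,0],
    [1,-0.0016,0.0058,0,0,0,0],
    [1,-0.0035,0.0081,0,0,0,0],
    [1,-0.0059,0.0099,0,0,0,0],
    [1,-0.0087,0.011,0,0,0,0],
    [1,-0.0116,0.0114,0,0,0,0],
    [1,-0.0116,0.0114,0,0,0,0]
  ]
}}

```text
time_s: 26.2
eef_pos: [0.6341, 0.008, 0.2071]
orientation: [0.001, 0.743, 0.67, -0.0]
wrist_force: [-1.1, 0.1, -0.8]
width: 0.297
finger_force: 59.6
```

Emit:
{"api": "drive_tool", "payload": {
  "series": [
    [1,-0.003,-0.0004,0,0,0,0],
    [1,-0.0057,-0.0016,0,0,0,0],
    [1,-0.0081,-0.0035,0,0,0,0],
    [1,-0.0099,-0.0059,0,0,0,0],
    [1,-0.011,-0.0086,0,0,0,0],
    [1,-0.0114,-0.0116,0,0,0,0],
    [1,-0.0114,-0.0116,0,0,0,0]
  ]
}}

```text
time_s: 26.9
eef_pos: [0.6209, -0.0016, 0.2071]
orientation: [0.0, 0.743, 0.67, -0.0]
wrist_force: [-0.2, 1.4, -0.7]
width: 0.295
finger_force: 59.6
```

Emit:
{"api": "drive_tool", "payload": {
  "series": [
    [1,0.0004,-0.003,0,0,0,0],
    [1,0.0016,-0.0058,0,0,0,0],
    [1,0.0035,-0.0081,0,0,0,0],
    [1,0.0059,-0.0099,0,0,0,0],
    [1,0.0087,-0.011,0,0,0,0],
    [1,0.0116,-0.0114,0,0,0,0],
    [1,0.0116,-0.0114,0,0,0,0],
    [1,0.0116,-0.0114,-0.03,0,0,0],
    [1,0.0116,-0.0114,-0.07,0,0,0],
    [1,0.0116,-0.0114,-0.11,0,0,0],
    [1,0.0116,-0.0114,-0.11,0,0,0]
  ]
}}

```text
time_s: 28.0
eef_pos: [0.613, 0.0111, 0.3224]
orientation: [0.003, 0.743, 0.67, 0.003]
wrist_force: [1.8, 0.7, -2.0]
width: 0.301
finger_force: 60.1
```

```bash
python3 - <<'E'
from h import *
w,d,c=snap('wrist'); W=world(d,c); x,zz,n,W=rimfit(d,c,.087,(.6233,.010)); print('steel',x,zz,n)
plan([.472,-.2820,.3165],-6)
E
```

```text
steel [0.62314668 0.0118667 ] 0.08688092716549975 704
plan shift [-0.3061 -0.1092  0.0027] turn [0.27 0.04 0.1 ] j6 0.02
```

Emit:
{"api": "drive_tool", "payload": {
  "series": [
    [1,-0.306,-0.109,0,0,0,0],
    [1,-0.306,-0.109,0,0,0,0],
    [1,-0.306,-0.109,0,0,0,0],
    [1,-0.306,-0.109,0,0,0,0],
    [1,-0.306,-0.109,0,0,0,0],
    [1,-0.306,-0.109,0,0,0,0],
    [1,-0.306,-0.109,0,0,0,0],
    [1,-0.306,-0.109,0,0,0,0],
    [1,-0.306,-0.109,0,0,0,0],
    [1,-0.306,-0.109,0,0,0,0],
    [1,-0.306,-0.109,0,0,0,0]
  ]
}}

```text
time_s: 29.15
eef_pos: [0.4716, -0.281, 0.3169]
orientation: [0.0, 0.742, 0.67, -0.0]
wrist_force: [0.6, 0.3, -1.2]
width: 0.297
finger_force: 59.8
```

```bash
python3 - <<'E'
from h import *
w,d,c=snap('wrist'); W=world(d,c); p,_,s=tcp(); print(p)
P=W[(d>0)&(abs(W[...,2]-.108)<.004)&(np.hypot(W[...,0]-.471,W[...,1]+.28)<.075)]; print('plate',len(P),cv2.minAreaRect(P[:,:2].astype(np.float32)))
for lo in (.18,.19,.20):
    m=(d>0)&(W[...,2]>lo)&(W[...,2]<lo+.01)&(np.hypot(W[...,0]-p[0],W[...,1]-p[1])<.03); P=W[m]
    if len(P)>5: print(lo,len(P),'xmid',((P[:,0].min()+P[:,0].max())/2).round(4),'y',P[:,1].min().round(4),P[:,1].max().round(4))
plan([.4723,-.2823,.159],-6)
E
```

```text
[ 0.47160565 -0.28103312  0.31711493]
plate 4693 ((0.47196242213249207, -0.28181323409080505), (0.09049854427576065, 0.09015501290559769), 77.92962646484375)
0.19 212 xmid 0.4717 y -0.2822 -0.2701
0.2 38 xmid 0.4704 y -0.2795 -0.2713
plan shift [-0.0011  0.0008  0.1581] turn [0.01 0.04 0.17] j6 -0.54
```

Emit:
{"api": "drive_tool", "payload": {
  "series": [
    [1,-0.0015,0.001,0.04,0,0,0],
    [1,-0.0015,0.001,0.08,0,0,0],
    [1,-0.0015,0.001,0.12,0,0,0],
    [1,-0.0015,0.001,0.14,0,0,0],
    [1,-0.0015,0.001,0.15,0,0,0],
    [1,-0.0015,0.001,0.155,0,0,0],
    [1,-0.0015,0.001,0.157,0,0,0],
    [1,-0.0015,0.001,0.157,0,0,0]
  ]
}}

```text
time_s: 30.0
eef_pos: [0.4726, -0.2839, 0.1611]
orientation: [0.001, 0.743, 0.67, -0.0]
wrist_force: [0.2, -0.5, -0.9]
width: 0.295
finger_force: 59.7
```

Emit:
{"api": "drive_tool", "payload": {
  "series": [
    [1,0.001,0,0.001,0,0,0],
    [1,0.001,0,0.002,0,0,0],
    [1,0.001,0,0.003,0,0,0],
    [1,0.001,0,0.003,0,0,0]
  ]
}}

```text
time_s: 30.4
eef_pos: [0.4724, -0.2828, 0.1583]
orientation: [0.001, 0.743, 0.67, -0.0]
wrist_force: [-4.7, 2.0, 15.1]
width: 0.298
finger_force: 61.8
```

Emit:
{"api": "drive_tool", "payload": {
  "series": [
    [-1,0,0,0,0,0,0],
    [-1,0,0,0,0,0,0],
    [-1,0,0,0,0,0,0],
    [-1,0,0,0,0,0,0],
    [-1,0,0,-0.05,0,0,0],
    [-1,0,0,-0.1,0,0,0],
    [-1,0,0,-0.15,0,0,0],
    [-1,0,0,-0.16,0,0,0],
    [-1,0,0,-0.16,0,0,0]
  ]
}}

```text
time_s: 31.3
eef_pos: [0.4728, -0.283, 0.3192]
orientation: [0.002, 0.743, 0.67, 0.0]
wrist_force: [0.6, 0.5, -0.3]
width: 1.001
finger_force: 0.0
```

```bash
python3 - <<'E'
from h import *
w,d,c=snap('wrist'); save(w,'w16.png'); W=world(d,c); near=(d>0)&(np.hypot(W[...,0]-.471,W[...,1]+.277)<.07)
for lo,hi in((.186,.205),(.105,.111),(.112,.118)):
    m=near&(W[...,2]>lo)&(W[...,2]<hi); P=W[m]
    if len(P)>10: print(lo,len(P),P.mean(0).round(4),np.median(P[:,2]),cv2.minAreaRect(P[:,:2].astype(np.float32)))
print([(r[0],r[1],r[2]) for r in (rimfit(d,c,.087,(.6292,-.133)),)])
m=(d>0)&(W[...,2]>.113)&(W[...,2]<.13)&(w.max(2)<80)&(abs(W[...,0]-.63)<.04)&(W[...,1]>-.25)&(W[...,1]<-.15);print('post',W[m].mean(0),m.sum())
plan([.632,-.2035,.25],2.4)
E
```

```text
0.186 846 [ 0.473  -0.2797  0.1957] 0.19723501689397058 ((0.47294825315475464, -0.28170597553253174), (0.025974800810217857, 0.025937257334589958), 83.00521850585938)
0.105 4097 [ 0.4723 -0.2744  0.1081] 0.10809492664573177 ((0.47202861309051514, -0.2818455100059509), (0.09056873619556427, 0.09007660299539566), 77.84049987792969)
0.112 562 [ 0.4737 -0.2739  0.114 ] 0.11400411228793764 ((0.473385214805603, -0.2783171832561493), (0.03855714201927185, 0.046933844685554504), 84.16621398925781)
[(array([ 0.62837164, -0.1330104 ]), np.float64(0.08673703253201515), 948)]
post [ 0.62921296 -0.20239868  0.12053177] 191
plan shift [0.0951 0.1508 0.0673] turn [ 0.06  0.08 -8.31] j6 -0.54
```

Emit:
{"api": "drive_tool", "payload": {
  "series": [
    [-1,0.095,0.15,0,0,0,-8.3],
    [-1,0.095,0.15,0,0,0,-8.3],
    [-1,0.095,0.15,0,0,0,-8.3],
    [-1,0.095,0.15,0,0,0,-8.3],
    [-1,0.095,0.15,0.03,0,0,-8.3],
    [-1,0.095,0.15,0.067,0,0,-8.3],
    [-1,0.095,0.15,0.067,0,0,-8.3],
    [-1,0.095,0.15,0.067,0,0,-8.3]
  ]
}}

```text
time_s: 32.15
eef_pos: [0.6306, -0.2034, 0.2492]
orientation: [-0.001, 0.692, 0.722, -0.001]
wrist_force: [-0.0, -0.4, -0.6]
width: 0.995
finger_force: 0.0
```

```bash
python3 - <<'E'
from h import *
w,d,c=snap('wrist'); W=world(d,c)
m=(d>0)&(W[...,2]>.117)&(W[...,2]<.13)&(w.max(2)<80)&(abs(W[...,0]-.63)<.04)&(W[...,1]>-.25)&(W[...,1]<-.15);print('post',W[m].mean(0),m.sum())
plan([.632,-.2025,.1135],2.4)
E
```

```text
post [ 0.63205278 -0.20108178  0.12152995] 200
plan shift [0.0013 0.0008 0.1372] turn [ 0.    0.05 -0.02] j6 -0.44
```

Emit:
{"api": "drive_tool", "payload": {
  "series": [
    [-1,0.0015,0.001,0.05,0,0,0],
    [-1,0.0015,0.001,0.1,0,0,0],
    [-1,0.0015,0.001,0.13,0,0,0],
    [-1,0.0015,0.001,0.137,0,0,0],
    [-1,0.0015,0.001,0.137,0,0,0],
    [1,0.0015,0.001,0.137,0,0,0],
    [1,0.0015,0.001,0.136,0,0,0],
    [1,0.0015,0.001,0.135,0,0,0],
    [1,0.0015,0.001,0.135,0,0,0],
    [1,0.0015,0.001,0.135,0,0,0]
  ]
}}

```text
time_s: 33.2
eef_pos: [0.632, -0.2022, 0.1159]
orientation: [0.001, 0.692, 0.722, -0.0]
wrist_force: [-5.8, -0.2, 23.7]
width: 0.162
finger_force: 58.3
```

Emit:
{"api": "drive_tool", "payload": {
  "series": [
    [1,0.004,0,0,0,0,0],
    [1,0.01,0,0,0,0,0],
    [1,0.018,0,0,0,0,0],
    [1,0.028,0,0,0,0,0],
    [1,0.038,0,0,0,0,0],
    [1,0.048,0,0,0,0,0],
    [1,0.058,0,0,0,0,0],
    [1,0.068,0,0,0,0,0],
    [1,0.076,0,0,0,0,0]
  ]
}}

```text
time_s: 34.1
eef_pos: [0.6289, -0.1259, 0.1161]
orientation: [0.001, 0.692, 0.722, -0.0]
wrist_force: [-4.7, -2.0, 12.2]
width: 0.168
finger_force: 58.7
```

Emit:
{"api": "drive_tool", "payload": {
  "series": [
    [1,0.01,0,0,0,0,0],
    [1,0.02,0,0,0,0,0],
    [1,0.03,0,0,0,0,0],
    [1,0.04,0,0,0,0,0],
    [1,0.05,0,0,0,0,0],
    [1,0.06,0,0,0,0,0],
    [1,0.068,0,0,0,0,0],
    [1,0.074,0,0,0,0,0],
    [1,0.074,0,0,0,0,0]
  ]
}}

```text
time_s: 35.0
eef_pos: [0.6259, -0.0517, 0.1161]
orientation: [0.001, 0.692, 0.722, -0.0]
wrist_force: [-4.6, 0.4, 12.7]
width: 0.168
finger_force: 58.8
```

Emit:
{"api": "drive_tool", "payload": {
  "series": [
    [-1,0,0,0,0,0,0],
    [-1,0,0,0,0,0,0],
    [-1,0,0,0,0,0,0],
    [-1,0,0,-0.05,0,0,0],
    [-1,0,0,-0.1,0,0,0],
    [-1,-0.05,0,-0.15,0,0,0],
    [-1,-0.05,0,-0.17,0,0,0],
    [-1,-0.05,0,-0.17,0,0,0],
    [-1,-0.05,0,-0.17,0,0,0]
  ]
}}

```text
time_s: 35.9
eef_pos: [0.628, -0.1024, 0.2856]
orientation: [0.001, 0.692, 0.721, 0.0]
wrist_force: [-0.3, -0.4, -0.5]
width: 1.0
finger_force: 0.0
```

```bash
python3 - <<'E'
from h import *
w,d,c=snap('wrist'); W=world(d,c); save(w,'w17.png')
m=(d>0)&(W[...,2]>.117)&(W[...,2]<.13)&(w.max(2)<80)&(abs(W[...,0]-.627)<.04)&(W[...,1]>-.12)&(W[...,1]<.0);print('post',W[m].mean(0),m.sum())
for g in((.6229,.0165),(.6168,.1605)): print(rimfit(d,c,.087,g)[:3])
m=(d>0)&(W[...,2]>.0415)&(W[...,2]<.047)&(W[...,1]<.3)&(W[...,1]>-.1)&(abs(W[...,0]-.625)<.045)
n,l,st,ce=cv2.connectedComponentsWithStats(m.astype(np.uint8))
for k in range(1,n):
    if st[k,4]>15: print(np.round(cv2.minAreaRect(W[l==k][:,:2].astype(np.float32))[0],4),st[k,4])
E
```

```text
post [ 0.6260578  -0.05183844  0.12150646] 79
(array([0.62303546, 0.01698243]), np.float64(0.08683671719968672), 1188)h.py:29: RuntimeWarning: Mean of empty slice.
  f=least_squares(r,P[:,:2].mean(0),loss='soft_l1',f_scale=.002); return f.x,np.median(P[:,2]),len(P),W
  ret = um.true_divide(
Traceback (most recent call last):
  File "h.py", line 29, in rimfit
    f=least_squares(r,P[:,:2].mean(0),loss='soft_l1',f_scale=.002); return f.x,np.median(P[:,2]),len(P),W
ValueError: Initial guess is outside of provided bounds
```

View pics/w17.png

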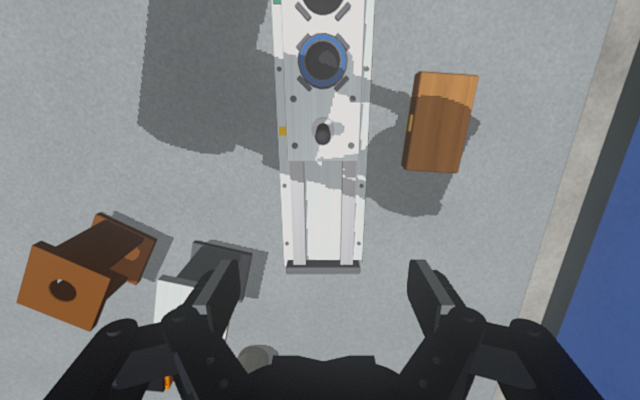

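The master ring stands in nest0 at (323,60). The carrier moved 0.150 m, with the post now at (322,133). Last, a numeric check of the steel sleeve and the tool.

```bash
python3 - <<'E'
from h import *
for n in('side','top'):
    w,d,c=snap(n); W=world(d,c)
    for nm,g in(('master',(.623,.017)),('steel',(.617,.161))):
        try: print(n,nm,rimfit(d,c,.086,g)[:3])
        except Exception as e: print(n,nm,'hidden')
    m=(d>0)&(W[...,2]>.15)&(W[...,2]<.21)&(np.hypot(W[...,0]-.472,W[...,1]+.281)<.03); print(n,'tool',m.sum(),W[m].max(0) if m.any() else '')
print(tcp()[2]['wrist_force'],tcp()[2]['time_s'])
E
```

```text
side master (array([0.62175466, 0.01887603]), np.float64(0.08490401974803453), 97)
side steel (array([0.61659158, 0.16309065]), np.float64(0.08476436424520727), 113)
side tool 0 
top master (array([0.62285272, 0.01794556]), np.float64(0.08763784376754766), 46)
top steel (array([0.61761715, 0.16212191]), np.float64(0.08682605535373589), 144)
top tool 158 [ 0.48693167 -0.26732788  0.20332031]
[-0.48403989 -0.75892197 -0.35467326] 36.05
```

Everything stands where it should: both parts are upright in their nests, 0.144 m apart, and the tool is hung.

```bash
python3 -c "
from h import *
print(finish_job())"
```

```text
the job is handed in; nothing more can be done
None
```

I handed the job in at about 36 s: no brass sleeve was visible in any view, so I treated it as absent. The steel sleeve's bore edge was run round twice (the second lap as insurance), steel and master ring stand in nests, the tool hangs in its stand, and the carrier is at inspection; no verdict came back.

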